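# Change the jars in the shaking incubator

### The arm

A 6-joint arm with a two-finger parallel gripper is mounted at the origin on a cart in front of the work surface, level with it; the furniture and walls round the work are solid. World frame = base frame: x ahead of the robot, y to its left, z up, the work surface at z = 0. Lengths are in m, angles in rad, forces in N, time in s.
With the tool pointing down it reaches from about 0.3 to 0.875 m from the base axis. Payload 6.4 kg.
Tool frame: the origin (TCP) lies between the finger pads; the fingertips stand ctrl.tip_extent ahead of it and the grasp point (between the pads) is the TCP (ctrl.tip_extent is the distance from the TCP to the fingertips, in m); z points along the fingers, y is the line along which they close (so a half turn about z gives the same grasp; the last joint's range is limited). The gripper opens to 85 mm and grips with 20 to 120 N. Pads are 22 mm wide; open, the fingers measure 114 mm over their backs; the gripper's body (76 mm by 85 mm) begins 54 mm behind the grasp point. The pads swing forward as they close: fully open they stand 13 mm farther back than shut.
Start: joints at [1.101, 0.181, 1.607, -0, 1.354, -0.206], TCP at [0.15, 0.555, 0.25] pointing down, gripper open.
Joint ranges: [-2.99, 2.99], [-0.89, 2.07], [0.3, 2.58], [-1.14, 4.28], [0, 2.63], [-3.12, 3.12]. Speed limits (rad/s): [2.57, 2.57, 3.01, 3.14, 3.14, 3.14].

### API

Orientations are given as a unit quaternion [w, x, y, z].
In Python, from bench import ctrl gives the robot as it stands.
- The arm moves only by the tool send_rows, never from a script. Its arguments are lists of equal length, an entry for each row: "dr": the turn, a rotation vector about the tool's x, y, z in units of 6 degrees (1.0 is 6 degrees), a list of three; "xyz": the shift along the tool's x, y, z in cm, a list of three; "jaw": the opening in per cent of the stroke, from 0 (shut) to 100 (fully open). In form: {"dr": [[wx, wy, wz], ...], "xyz": [[dx, dy, dz], ...], "jaw": [jaw, ...]}. A call has exactly 8 rows; each row is the pose to reach, as a shift and turn from the pose commanded when the call began, along the tool's axes at that moment; what a row does not reach only later rows make up. A row lasts 1/8 s, in which the tool goes at most 62.5 mm and 10.7 degrees, less where a joint would pass 70% of its speed; a pose out of reach is approached as far as the arm can. A call with a gripper value outside its range is refused whole. The fingers move at their own pace and stop on an object; the grip force is fixed at half the most. Time passes only in rows, so rows that repeat a pose let the fingers close, or fill a call up. It gives the time, the measured TCP pose, the force, the opening and the grip force at its end, in the units of the state.
- ctrl.get_obs(): the state, without advancing time (a new reading comes with each control period).
- ctrl.camera(name): name is "scene" or "top" or "wrist"; returns the picture (420x560x3 uint8, red, green, blue); there is no depth.
- ctrl.calibration(name): a dict with "camera_matrix" (3x3 intrinsics, pixels), "world_from_camera" (4x4, takes a point from camera to world coordinates). Camera axes: x right, y up, looking along -z (the intrinsics and any distortion apply to the point x, -y, -z); pixel columns grow to the right and rows downward; lengths in m; the calibration is good to about 2 mm. A picture is of the moment at which its call begins: read the wrist's pose just before it. calibration takes no time and is no camera call; for the wrist camera it gives the pose at the moment of the call.
- ctrl.hand_in(): hands the job in; it is judged then, once.
The state is a dict: "time_s": time; "q": joint angles; "dq": joint speeds; "joint_efforts": joint torques, N m; "eef_pos": TCP position; "eef_rot": TCP orientation; "wrist_force": force on the tool from outside, world axes, zero at the start; "torque": the same for the moment, N m; "opening": opening from 0.0 (shut) to 1.0 (fully open); "grasp_force": force on a finger pad.
Only numpy, scipy, OpenCV 4.12 (cv2) and the standard library are available. Lean on these libraries where they do the work, as an engineer would, in place of code of your own. Each camera call takes 0.05 s, during which the arm holds its last target. There are 200 camera calls.

### The job

Change over the shaking incubator: turn its dial to the white mark (off), swing the clear hood up and right over until it leans back on its stop, letting it down gently rather than dropping it, then move every finished jar (white cap) from inside onto the grey tray and stand every fresh jar (blue cap) from the bench upright in a compartment of its own. When all are in place, swing the hood back and lower it gently until it is fully closed, and turn the dial to the green mark to start the program. Never have the hood open with the dial on, keep all jars upright where you put them, and leave the other things on the bench where they are.

Things in the scene. Friction and masses are not known exactly. Their poses are not given: they have to be found in the camera images.
- incubator: small white bench-top shaking incubator, fixed: a chamber 132 mm deep (its x) and 172 mm wide (its y), rim 60 mm high, and joined to its right (-y) side a control pod 100 mm wide, 105 mm high, with the dial on top. Origin on the bench under the chamber's centre; x from front to back (hinge side), y left, z up. Inside, a platform 30 mm above the bench with 4 compartments (see slots)
- hood (a joint): angle of the clear plastic hood (grey edges, about 0.35 kg, 132 x 172 x 70 mm, open below) over the chamber, hinged along its back rim: 0 closed, resting on the rim; grows as the front rises and goes over to the back; 1.8 leaning back on its stop (two rubber-tipped rests). It balances near 1.0 and falls to either side from there if let go; hinge friction is light
- hood_bar (a point): middle of the hood's handle, which turns with the hood: a round steel bar 10 mm thick, 124 mm long, parallel to the hinge, on two arms at its ends 42 mm in front of the hood's front face, so that fingers can straddle it from above. Closed: 174 mm in front of the hinge line, 50 mm above it (110 mm above the bench), 20 mm below the hood's top
- hood_hinge (a point): middle of the hood's hinge line at the chamber's back rim, 66 mm behind the incubator's origin, 60 mm above the bench; its axes are the incubator's, and the hinge line runs along y
- dial (a joint): angle of the selector dial, growing clockwise seen from above. Four detents: 0 at the white dot (off), 0.5 yellow, 1.0 green, 1.5 red (running programs); 10 mm dots round the dial on the pod's top. End stops lie just past 0 and 1.5. It takes about 0.05 N m to leave a detent; let go between two, it clicks into the nearer one
- dial_grip (a point): the dial on the control pod: a black disc 47 mm across and 7 mm thick under a grip bar 46 mm long, 12 mm wide, standing 23 mm above the disc. This point is on the axis, 13 mm above the disc, 10 mm below the bar's top, 126 mm above the bench. x runs along the bar to the white pointer line, z up. At dial 0.75 the pointer lies along the incubator's x
- tray: shallow open grey plastic tray for finished jars, 130 x 130 mm outside (its x, y), 22 mm high, walls and floor 4 mm thick, fixed. Origin on the bench under its centre; z up
- slot_0 (a point): centre of the front left compartment's floor in the incubator, 30 mm above the bench; each compartment is 56 mm (incubator's x) by 76 mm (y) clear between the chamber's walls and aluminium cross bars 6 mm thick and 20 mm high, centres 62 and 82 mm apart
- slot_1 (a point): centre of the front right compartment's floor in the incubator, 30 mm above the bench; each compartment is 56 mm (incubator's x) by 76 mm (y) clear between the chamber's walls and aluminium cross bars 6 mm thick and 20 mm high, centres 62 and 82 mm apart
- slot_2 (a point): centre of the back left compartment's floor in the incubator, 30 mm above the bench; each compartment is 56 mm (incubator's x) by 76 mm (y) clear between the chamber's walls and aluminium cross bars 6 mm thick and 20 mm high, centres 62 and 82 mm apart
- slot_3 (a point): centre of the back right compartment's floor in the incubator, 30 mm above the bench; each compartment is 56 mm (incubator's x) by 76 mm (y) clear between the chamber's walls and aluminium cross bars 6 mm thick and 20 mm high, centres 62 and 82 mm apart
- fresh_0: fresh sample jar, standing on the bench at the start (absent in some starts): squat amber glass jar with a paper label and a ribbed blue screw cap, 48 mm across, 68 mm tall, about 110 g; the cap is 42 mm across (43 over its ribs) and takes the top 22 mm. Origin at the centre of its underside, z up to the cap
- fresh_1: fresh sample jar, standing on the bench at the start (absent in some starts): squat amber glass jar with a paper label and a ribbed blue screw cap, 48 mm across, 68 mm tall, about 110 g; the cap is 42 mm across (43 over its ribs) and takes the top 22 mm. Origin at the centre of its underside, z up to the cap
- fresh_2: fresh sample jar, standing on the bench at the start (absent in some starts): squat amber glass jar with a paper label and a ribbed blue screw cap, 48 mm across, 68 mm tall, about 110 g; the cap is 42 mm across (43 over its ribs) and takes the top 22 mm. Origin at the centre of its underside, z up to the cap
- fresh_3: fresh sample jar, standing on the bench at the start (absent in some starts): squat amber glass jar with a paper label and a ribbed blue screw cap, 48 mm across, 68 mm tall, about 110 g; the cap is 42 mm across (43 over its ribs) and takes the top 22 mm. Origin at the centre of its underside, z up to the cap
- done_0: finished sample jar, standing in an incubator compartment at the start (absent in some starts): squat amber glass jar with a paper label and a ribbed white screw cap, 48 mm across, 68 mm tall, about 110 g; the cap is 42 mm across (43 over its ribs) and takes the top 22 mm. Origin at the centre of its underside, z up to the cap
- done_1: finished sample jar, standing in an incubator compartment at the start (absent in some starts): squat amber glass jar with a paper label and a ribbed white screw cap, 48 mm across, 68 mm tall, about 110 g; the cap is 42 mm across (43 over its ribs) and takes the top 22 mm. Origin at the centre of its underside, z up to the cap
- done_2: finished sample jar, standing in an incubator compartment at the start (absent in some starts): squat amber glass jar with a paper label and a ribbed white screw cap, 48 mm across, 68 mm tall, about 110 g; the cap is 42 mm across (43 over its ribs) and takes the top 22 mm. Origin at the centre of its underside, z up to the cap
- brown_beaker: bystander, to be left where it is: small plastic beaker with dark brown contents, 61 x 65 x 82 mm tall. Origin at the centre of its underside
- dropper: bystander, to be left where it is: dropper bottle with blue collar and red rubber top, 30 mm across, 86 mm tall. Origin at the centre of its underside
- blue_tub: bystander, to be left where it is: square white reagent tub with a blue ribbed cap, 62 x 62 x 154 mm tall. Origin at the centre of its underside
- clear_bottle: bystander, to be left where it is: clear bottle with a white cap, 45 mm across, 176 mm tall. Origin at the centre of its underside
Mind the look-alikes: they are no part of the job. Leave any turquoise look-alike of the fresh_1 alone. What is shaped like the fresh_3 but red is not meant.

How it is judged:
By the outcome, as a careful person would: the job done as asked, in the order asked, and still so for the second after the job is handed in, with the robot touching nothing.
Of fresh_0, fresh_1, fresh_2, fresh_3 only 2 to 3 are there at a start; the rules pass over those that are not, and their reading is None.
Of done_0, done_1, done_2 only 1 to 2 are there at a start; the rules pass over those that are not, and their reading is None.
At some moment in a run one of fresh_0, fresh_1, fresh_2, fresh_3 may be knocked a few centimetres aside while the robot is not near it.
It also fails if it takes over 210 s, if anything falls off the work surface, if the arm or the gripper's body presses on something with over 40 N, if the wrist force passes 120 N, or if a joint passes its speed limit or range.

## Working session

There is one attempt and no reset: what is moved stays moved. The work goes in short steps, Python scripts to look and compute and a tool call to move; the robot and the scene stay as the last step left them, time stands still between calls to the robot, and variables do not carry over. Pictures are saved under pics/ and viewed, at most 14 in all, crops included, and the job is handed in when it is done.

Besides the shell and the picture viewer there is one more tool, called after "Emit:" in YAML: its name, and indented under it one key for each argument. send_rows: Moves the arm, as the interface text tells. Its arguments: {"type":"object","properties":{"dr":{"type":"array","items":{"type":"array","items":{"type":"number"}}},"xyz":{"type":"array","items":{"type":"array","items":{"type":"number"}}},"jaw":{"type":"array","items":{"type":"number"}}},"required":["dr","xyz","jaw"]}

```bash
ls; mkdir -p pics
cat > h.py <<'E'
import numpy as np, cv2
from bench import ctrl
from scipy.spatial.transform import Rotation as R
def rot(q): return R.from_quat([q[1],q[2],q[3],q[0]])
def pic(n,f):
    im=cv2.cvtColor(ctrl.camera(n),cv2.COLOR_RGB2BGR); cv2.imwrite('pics/'+f,im); return im
def ray(n,u,v,z,cal=None):
    c=cal or ctrl.calibration(n); K=np.array(c['camera_matrix']);T=np.array(c['world_from_camera'])
    d=np.linalg.inv(K)@[u,v,1]; d=T[:3,:3]@(d*[1,-1,-1]); o=T[:3,3]
    return o+d*(z-o[2])/d[2]
def proj(n,p,cal=None):
    c=cal or ctrl.calibration(n); K=np.array(c['camera_matrix']);T=np.linalg.inv(np.array(c['world_from_camera']))
    q=T[:3,:3]@np.array(p)+T[:3,3]; q=K@(q*[1,-1,-1]); return q[:2]/q[2]
def to(p,q=None,yaw=None):
    "print shift (cm, tool axes) and dr (6deg units) from current pose to target"
    o=ctrl.get_obs(); r=rot(o['eef_rot'])
    d=r.inv().apply(np.array(p)-o['eef_pos'])*100
    return d.round(2)
E
python3 - <<'E'
from h import *
o=ctrl.get_obs(); print(o); print(ctrl.tip_extent)
for n in('scene','top','wrist'):
    c=ctrl.calibration(n); print(n,c)
    pic(n,n+'0.png')
E
```

```text
pics
{'time_s': 0.0, 'q': array([ 1.10070917e+00,  1.81570595e-01,  1.60795537e+00,  3.76961180e-05,
        1.35381778e+00, -2.06345906e-01]), 'dq': array([ 1.90621690e-04, -6.64989948e-04, -4.68522645e-04, -1.82603594e-04,
       -8.00934632e-05, -1.89892848e-03]), 'joint_efforts': array([ 2.25625183e-03, -4.44867396e+01, -3.51338267e+01, -1.71207548e-04,
        8.82628548e-03, -2.22174168e-05]), 'eef_pos': array([0.14966585, 0.55466321, 0.24939295]), 'eef_rot': array([-3.07870242e-04,  1.31492743e-01,  9.91316746e-01, -8.19837082e-04]), 'wrist_force': array([-0.03270969, -0.13307821, -0.500365  ]), 'torque': array([ 0.01531089,  0.01606887, -0.03205742]), 'grasp_force': 0.0, 'opening': 1.0026675093055635}
0.019
scene {'camera_matrix': array([[472.68415277,   0.        , 275.40964494],
       [  0.        , 472.68415277, 214.18743788],
       [  0.        ,   0.        ,   1.        ]]), 'world_from_camera': array([[ 0.73592631,  0.42115378, -0.53013391, -0.14918281],
       [-0.67705089,  0.45334962, -0.5797208 , -0.83047249],
       [-0.0038156 ,  0.78555943,  0.61877446,  0.967
[... 260 characters left out ...]
camera': array([[-0.02017621,  0.99165517, -0.12733005,  0.45308609],
       [-0.99953172, -0.02293713, -0.0202542 , -0.05047759],
       [-0.02300577,  0.12686178,  0.99165358,  1.24061842],
       [ 0.        ,  0.        ,  0.        ,  1.        ]])}
wrist {'camera_matrix': array([[296.60042047,   0.        , 276.51342218],
       [  0.        , 296.60042047, 212.00991459],
       [  0.        ,   0.        ,   1.        ]]), 'world_from_camera': array([[ 0.26091838, -0.93305152, -0.24766198,  0.08613341],
       [ 0.96535992,  0.25182694,  0.06828921,  0.57134284],
       [-0.0013494 , -0.25690086,  0.96643682,  0.37354192],
       [ 0.        ,  0.        ,  0.        ,  1.        ]])}
```

View pics/scene0.png

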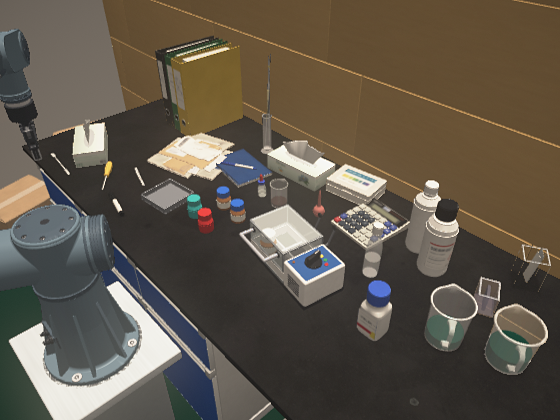

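View pics/top0.png

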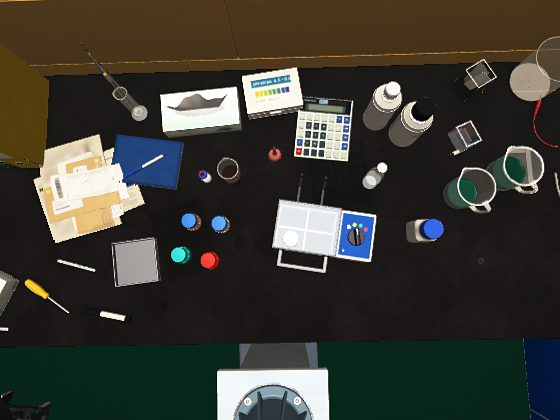

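The top view shows two blue caps at (191,222) and (220,225). The look-alikes are turquoise at (181,256) and red at (209,261). One white cap sits under the hood at (291,239), the dial is at (355,236) and the tray at (136,262). The dropper (205,176) and the tub with a blue cap (432,229) are other blue things to avoid.

Run:
```python
from h import *
im=cv2.imread('pics/top0.png')
a=im[170:290,165:385]; cv2.imwrite('pics/c1.png',cv2.resize(a,None,fx=3.6,fy=3.6,interpolation=cv2.INTER_CUBIC))
hsv=cv2.cvtColor(im,cv2.COLOR_BGR2HSV)
def blobs(m,z,n):
    k,l,s,c=cv2.connectedComponentsWithStats(m)
    for i in range(1,k):
        if s[i,4]>40 and s[i,4]<30000: print(n,c[i].round(1),s[i],ray('top',*c[i],z).round(4))
blobs(cv2.inRange(hsv,(100,120,90),(125,255,255)),.068,'blue')
blobs(cv2.inRange(hsv,(80,120,60),(97,255,255)),.068,'teal')
```

```text
blue [148.1 160. ] [ 112  135   71   54 2758] [0.7604 0.3484 0.068 ]
blue [188.3 220.1] [181 213  16  15 182] [0.5816 0.2291 0.068 ]
blue [355.9 235.6] [ 338  213   36   46 1016] [ 0.5269 -0.2457  0.068 ]
blue [218.3 222.7] [211 215  16  16 180] [0.572  0.1431 0.068 ]
blue [433.1 228.3] [423 219  21  20 325] [ 0.5425 -0.4628  0.068 ]
teal [180.1 254.3] [171 246  20  18 262] [0.4847 0.2518 0.068 ]
```

View pics/c1.png

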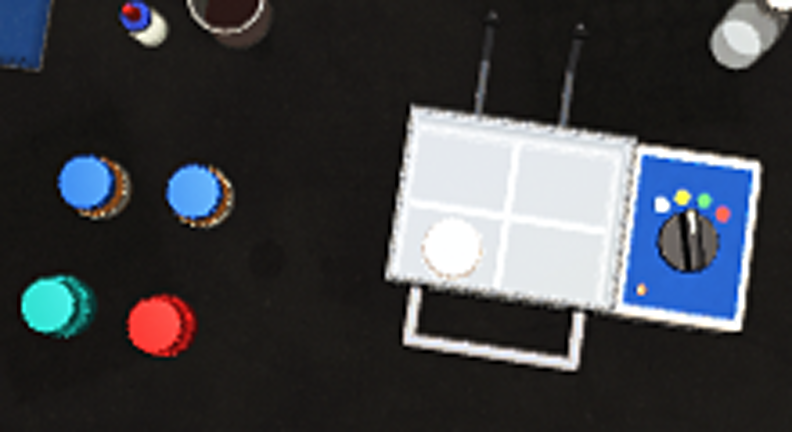

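Crop: the blue-capped fresh jars are at crop (87,184) and (195,192), teal at (50,305) and red at (160,325). The white cap is in the front left compartment at (452,247). The dial is at (688,243), with its pointer somewhere near yellow or green. Next I'll estimate the incubator pose, then take a closer look from above.

Run:
```python
from h import *
im=cv2.imread('pics/top0.png'); hsv=cv2.cvtColor(im,cv2.COLOR_BGR2HSV)
m=cv2.inRange(hsv,(100,120,90),(125,255,255)); m[:, :330]=0; m[:,390:]=0
c=max(cv2.findContours(m,0,2)[0],key=cv2.contourArea)
b=cv2.boxPoints(cv2.minAreaRect(cv2.convexHull(c)))
w=np.array([ray('top',*p,.105) for p in b]); print(w.round(4)); print(w.mean(0))
for i in range(4):
    d=w[(i+1)%4]-w[i]; print(np.hypot(*d[:2]),np.degrees(np.arctan2(d[1],d[0])))
o=ctrl.get_obs(); r=rot(o['eef_rot'])
print(r.as_matrix().round(3)); Tc=ctrl.calibration('wrist')['world_from_camera']
print('cam in tool',r.inv().apply(Tc[:3,3]-o['eef_pos']), (r.inv().as_matrix()@Tc[:3,:3]).round(3))
print('to', to([.48,-.1,.33]))
```

```text
[[ 0.4752 -0.1879  0.105 ]
 [ 0.5885 -0.2073  0.105 ]
 [ 0.5752 -0.2918  0.105 ]
 [ 0.4625 -0.2715  0.105 ]]
[ 0.52534519 -0.23964228  0.105     ]
0.11485937770630945 -9.69867412455782
0.08560778257276636 -98.91116133678891
0.11454016620432053 169.7762101984952
0.08456326670180418 81.31813506714747
[[-0.965  0.261 -0.001]
 [ 0.261  0.965 -0.001]
 [ 0.    -0.001 -1.   ]]
cam in tool [ 0.06572548 -0.00068576 -0.12406167] [[-0.     0.966  0.257]
 [ 1.     0.    -0.   ]
 [-0.     0.257 -0.966]]
to [-48.96 -54.61  -7.98]
```

Emit:
send_rows:
  dr:
    - [0,0,0]
    - [0,0,0]
    - [0,0,0]
    - [0,0,0]
    - [0,0,0]
    - [0,0,-0.5]
    - [0,0,-0.9]
    - [0,0,-0.9]
  xyz:
    - [-4,-4,-3]
    - [-8,-9,-5]
    - [-12,-13,-8]
    - [-16,-18,-10]
    - [-20,-22,-10]
    - [-24,-27,-10]
    - [-28,-31,-10]
    - [-32,-36,-10]
  jaw: [100,100,100,100,100,100,100,100]

```text
time_s: 1.15
eef_pos: [0.3644, 0.1246, 0.3504]
eef_rot: [0.0, 0.084, 0.996, 0.0]
wrist_force: [1.2, 0.7, 0.1]
opening: 1.002
grasp_force: 0.0
```

Run:
```python
from h import *
o=ctrl.get_obs(); print(o['time_s'],o['eef_pos'],o['q']); print(rot(o['eef_rot']).as_matrix().round(3)); print(to([.48,-.1,.35]))
```

```text
1.15 [0.3644356  0.12460039 0.3503559 ] [ 1.84770228e-02 -3.48713519e-01  1.89907723e+00  1.52818727e-04
  1.59034808e+00 -1.38337542e+00]
[[-0.986  0.168  0.001]
 [ 0.168  0.986  0.   ]
 [-0.001  0.    -1.   ]]
[-15.17 -20.2    0.04]
```

Emit:
send_rows:
  dr:
    - [0,0,0]
    - [0,0,0]
    - [0,0,0]
    - [0,0,0]
    - [0,0,0]
    - [0,0,0]
    - [0,0,0]
    - [0,0,0]
  xyz:
    - [-3,-4,0]
    - [-6,-8,0]
    - [-9,-12,0]
    - [-12,-16,0]
    - [-15,-20,0]
    - [-15,-20,0]
    - [-15,-20,0]
    - [-15,-20,0]
  jaw: [100,100,100,100,100,100,100,100]

```text
time_s: 2.15
eef_pos: [0.4777, -0.0948, 0.3504]
eef_rot: [0.0, 0.084, 0.996, 0.0]
wrist_force: [0.9, 0.8, -1.0]
opening: 1.002
grasp_force: 0.0
```

Run:
```python
from h import *
o=ctrl.get_obs(); print(o['eef_pos'],o['q'])
im=pic('wrist','w1.png'); cv2.imwrite('pics/w1r.png',cv2.resize(cv2.rotate(im,cv2.ROTATE_180),(800,600)))
import json; c=ctrl.calibration('wrist'); json.dump({k:np.array(v).tolist() for k,v in c.items()},open('cal1.json','w'))
```

```text
[ 0.4776826  -0.09482254  0.35039924] [-4.40402224e-01 -9.01334349e-02  1.68824880e+00  2.10463427e-04
  1.54349095e+00 -1.84305017e+00]
```

View pics/w1r.png

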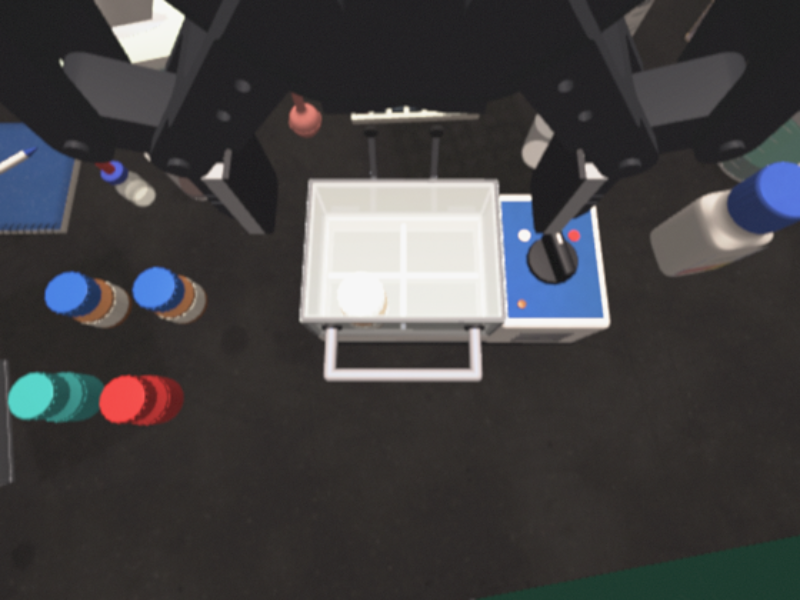

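The wrist view shows the handle bar from (325,377) to (483,377), the pod panel, the dial at (553,260) with its line near (560,240), the white cap at (361,297), and the two blue caps at (72,293) and (158,290).

Run:
```python
from h import *
import json; c=json.load(open('cal1.json')); c={k:np.array(v) for k,v in c.items()}
f=560/800
def P(x,y,z): return ray('wrist',559-x*f,419-y*f,z,c)
for n,x,y,z in [('barL',325,377,.11),('barR',483,377,.11),('podBL',500,197,.105),('podBR',597,205,.105),('podFR',608,323,.105),('podFL',503,322,.105),('hoodBL',310,181,.13),('hoodBR',499,181,.13),('hoodFL',303,320,.13),('hoodFR',502,320,.13),('white',361,297,.098),('b0',71,293,.068),('b1',157,289,.068),('dialdisc',553,259,.12)]:
    print(n,P(x,y,z).round(4))
w=cv2.rotate(cv2.imread('pics/w1.png'),cv2.ROTATE_180); t=cv2.imread('pics/top0.png')
a=cv2.resize(w[130:235,345:430],(400,494),interpolation=cv2.INTER_CUBIC)
b=cv2.resize(t[210:262,335:377],(399,494),interpolation=cv2.INTER_CUBIC)
cv2.imwrite('pics/c2.png',np.hstack([a,b]))
```

```text
barL [ 0.4494 -0.0231  0.11  ]
barR [ 0.427 -0.155  0.11 ]
podBL [ 0.5912 -0.2088  0.105 ]
podBR [ 0.5674 -0.2984  0.105 ]
podFR [ 0.4548 -0.2754  0.105 ]
podFL [ 0.4713 -0.1838  0.105 ]
hoodBL [ 0.6237 -0.0341  0.13  ]
hoodBR [ 0.5949 -0.2031  0.13  ]
hoodFL [ 0.4967 -0.014   0.13  ]
hoodFR [ 0.4691 -0.1767  0.13  ]
white [ 0.517  -0.0624  0.098 ]
b0 [0.5778 0.2233 0.068 ]
b1 [0.5676 0.1388 0.068 ]
dialdisc [ 0.5169 -0.2364  0.12  ]
```

View pics/c2.png

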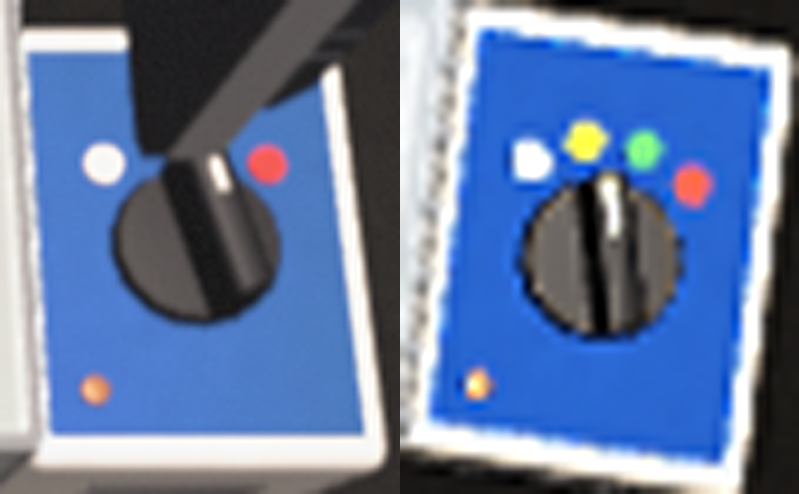

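The dial reads yellow: its pointer is about 12–14° CCW of the incubator's x. Next I'll work out the dial axis and the move to it.

Run:
```python
from h import *
import json; c=json.load(open('cal1.json')); c={k:np.array(v) for k,v in c.items()}
u=345+197/400*85; v=130+243/494*105
print('disc wrist',ray('wrist',559-u,419-v,.113,c), 'top',ray('top',335+202/399*42,210+260/494*52,.113))
for n,a,b in[('white',532-400,160),('yel',586-400,140),('grn',644-400,150),('red',692-400,185)]:
    print(n,ray('top',335+a/399*42,210+b/494*52,.105))
print('whiteW',ray('wrist',559-(345+104/400*85),419-(130+163/494*105),.105,c),'redW',ray('wrist',559-(345+267/400*85),419-(130+165/494*105),.105,c))
# pointer line top z .136 in top view
a=ray('top',335+(607-400)/399*42,210+178/494*52,.136);b=ray('top',335+(616-400)/399*42,210+235/494*52,.136);print(a,b)
```

```text
disc wrist [ 0.51858154 -0.23894989  0.113     ] top [ 0.51917719 -0.2391136   0.113     ]
white [ 0.54887198 -0.22163903  0.105     ]
yel [ 0.55430674 -0.23738703  0.105     ]
grn [ 0.55104599 -0.25389853  0.105     ]
red [ 0.54064507 -0.26718398  0.105     ]
whiteW [ 0.54879015 -0.22245485  0.105     ] redW [ 0.5404206  -0.26805301  0.105     ]
[ 0.54074036 -0.23767409  0.136     ] [ 0.52472606 -0.23947067  0.136     ]
```

Emit:
send_rows:
  dr:
    - [0,0,-1]
    - [0,0,-2]
    - [0,0,-2.4]
    - [0,0,-2.4]
    - [0,0,-2.4]
    - [0,0,-2.4]
    - [0,0,-2.4]
    - [0,0,-2.4]
  xyz:
    - [-1.5,-3.4,3]
    - [-3,-6.8,7]
    - [-5,-10,11]
    - [-6.5,-13.5,14]
    - [-6.5,-13.5,16]
    - [-6.5,-13.5,16]
    - [-6.5,-13.5,16]
    - [-6.5,-13.5,16]
  jaw: [40,40,40,40,40,40,40,40]

```text
time_s: 3.2
eef_pos: [0.5201, -0.2398, 0.192]
eef_rot: [0.001, -0.041, 0.999, -0.001]
wrist_force: [0.7, 0.1, 0.3]
opening: 0.4
grasp_force: 0.0
```

Run:
```python
from h import *
o=ctrl.get_obs(); print(o['eef_pos'],o['q'],rot(o['eef_rot']).as_matrix().round(3)[:2,:2]); print(to([.519,-.239,.135]))
im=pic('wrist','w2.png'); cv2.imwrite('pics/w2r.png',cv2.rotate(im,cv2.ROTATE_180))
```

```text
[ 0.5201359  -0.23979604  0.19199836] [-6.39130426e-01  2.32189918e-01  1.66934033e+00 -1.39428414e-05
  1.23732342e+00 -2.29279262e+00] [[-0.997 -0.083]
 [-0.083  0.997]]
[0.12 0.1  5.7 ]
```

View pics/w2r.png

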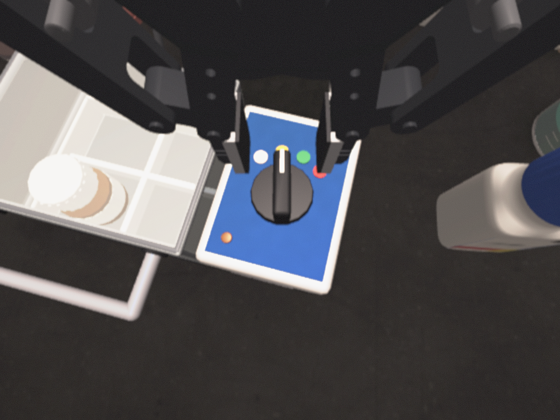

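The bar at (282,185) is aligned with the jaws and points at yellow (282,150). I'll descend and grip it.

Emit:
send_rows:
  dr:
    - [0,0,0]
    - [0,0,0]
    - [0,0,0]
    - [0,0,0]
    - [0,0,0]
    - [0,0,0]
    - [0,0,0]
    - [0,0,0]
  xyz:
    - [0.1,0.1,3]
    - [0.1,0.1,5]
    - [0.1,0.1,5.6]
    - [0.1,0.1,5.6]
    - [0.1,0.1,5.6]
    - [0.1,0.1,5.6]
    - [0.1,0.1,5.6]
    - [0.1,0.1,5.6]
  jaw: [40,40,40,30,12,5,5,5]

```text
time_s: 4.25
eef_pos: [0.519, -0.2394, 0.1357]
eef_rot: [0.001, -0.041, 0.999, -0.001]
wrist_force: [-1.1, 2.1, 6.0]
opening: 0.127
grasp_force: 59.4
```

Emit:
send_rows:
  dr:
    - [0,0,-1]
    - [0,0,-2]
    - [0,0,-3]
    - [0,0,-4]
    - [0,0,-4.8]
    - [0,0,-4.8]
    - [0,0,-4.8]
    - [0,0,-4.8]
  xyz:
    - [0,0,0]
    - [0,0,0]
    - [0,0,0]
    - [0,0,0]
    - [0,0,0]
    - [0,0,0]
    - [0,0,0]
    - [0,0,0]
  jaw: [5,5,5,5,5,5,5,5]

```text
time_s: 5.25
eef_pos: [0.5193, -0.2402, 0.1357]
eef_rot: [0.001, -0.287, 0.958, -0.002]
wrist_force: [1.1, -2.3, 6.6]
opening: 0.124
grasp_force: 59.5
```

Emit:
send_rows:
  dr:
    - [0,0,0]
    - [0,0,0]
    - [0,0,0]
    - [0,0,0]
    - [0,0,0]
    - [0,0,0]
    - [0,0,0]
    - [0,0,0]
  xyz:
    - [0,0,0]
    - [0,0,0]
    - [0,0,0]
    - [0,0,0]
    - [0,0,-3]
    - [0,0,-7]
    - [0,0,-7]
    - [0,0,-7]
  jaw: [15,30,40,40,40,40,40,40]

```text
time_s: 6.25
eef_pos: [0.5179, -0.2388, 0.2037]
eef_rot: [-0.0, -0.288, 0.958, 0.0]
wrist_force: [0.6, -0.4, -0.4]
opening: 0.399
grasp_force: 0.0
```

Run:
```python
from h import *
o=ctrl.get_obs(); print(o['eef_pos'],o['q'],rot(o['eef_rot']).as_matrix().round(3)[:2,:2])
im=pic('wrist','w3.png'); cv2.imwrite('pics/w3r.png',cv2.rotate(im,cv2.ROTATE_180))
```

```text
[ 0.51793581 -0.23879643  0.20374427] [-6.40054908e-01  2.16330786e-01  1.66309695e+00  6.78662296e-06
  1.26297056e+00 -2.79527194e+00] [[-0.834 -0.552]
 [-0.552  0.834]]
```

View pics/w3r.png

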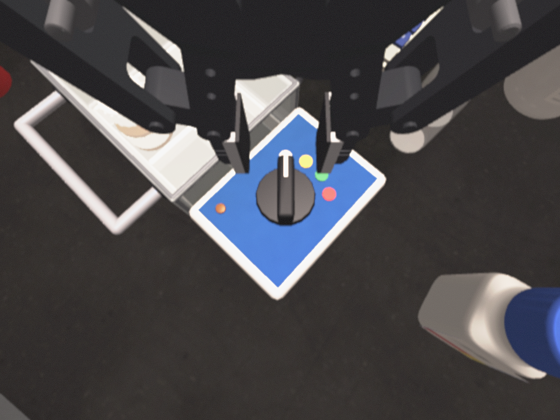

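The dial now points at white. Next is the hood handle: turn the tool 133° and move over the bar.

Emit:
send_rows:
  dr:
    - [0,0,1.6]
    - [0,0,3.2]
    - [0,0,4.8]
    - [0,0,6.4]
    - [0,0,8]
    - [0,0,9.6]
    - [0,0,11.2]
    - [0,0,12.8]
  xyz:
    - [0,0,-3]
    - [0,2,-5]
    - [-0.5,5,-5]
    - [-1,8,-5]
    - [-1.6,12,-5]
    - [-1.6,15,-5]
    - [-1.6,16.9,-5]
    - [-1.6,16.9,-5]
  jaw: [60,60,60,60,60,60,60,60]

```text
time_s: 7.3
eef_pos: [0.437, -0.0878, 0.2528]
eef_rot: [-0.001, 0.371, 0.929, 0.0]
wrist_force: [1.2, 0.7, -0.5]
opening: 0.604
grasp_force: 0.0
```

Emit:
send_rows:
  dr:
    - [0,0,1.6]
    - [0,0,3.2]
    - [0,0,4.8]
    - [0,0,6.4]
    - [0,0,8]
    - [0,0,9.4]
    - [0,0,9.4]
    - [0,0,9.4]
  xyz:
    - [0,0,0]
    - [0,0,0]
    - [0,0,2]
    - [0,0,4]
    - [0,0,6]
    - [0,0,6]
    - [0,0,6]
    - [0,0,6]
  jaw: [60,60,60,50,40,40,40,40]

```text
time_s: 8.3
eef_pos: [0.4382, -0.0892, 0.1939]
eef_rot: [-0.0, 0.764, 0.646, -0.0]
wrist_force: [-0.8, -0.1, 0.6]
opening: 0.398
grasp_force: 0.0
```

Run:
```python
from h import *
o=ctrl.get_obs(); print(o['eef_pos'],o['q'],rot(o['eef_rot']).as_matrix().round(3)[:2,:2]); print(to([.4385,-.089,.115]))
im=pic('wrist','w4.png')
```

```text
[ 0.43817719 -0.08922835  0.19390912] [-4.67475795e-01 -5.04684645e-02  1.97235709e+00  9.86150488e-06
  1.22046757e+00 -3.00701113e-01] [[ 0.166  0.986]
 [ 0.986 -0.166]]
[0.03 0.03 7.89]
```

View pics/w4.png

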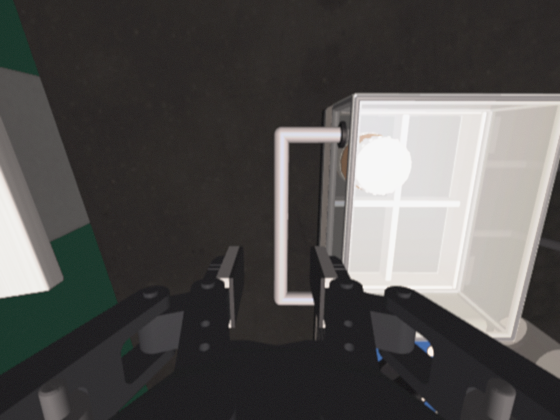

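The bar is at u=281, about 3 mm toward +y in tool axes. I'll descend and grip it.

Emit:
send_rows:
  dr:
    - [0,0,0]
    - [0,0,0]
    - [0,0,0]
    - [0,0,0]
    - [0,0,0]
    - [0,0,0]
    - [0,0,0]
    - [0,0,0]
  xyz:
    - [0,0.3,3]
    - [0,0.3,5]
    - [0,0.3,7]
    - [0,0.3,8.1]
    - [0,0.3,8.1]
    - [0,0.3,8.1]
    - [0,0.3,8.1]
    - [0,0.3,8.1]
  jaw: [36,34,34,34,34,20,5,3]

```text
time_s: 9.35
eef_pos: [0.441, -0.0899, 0.1142]
eef_rot: [-0.0, 0.764, 0.645, -0.0]
wrist_force: [-4.7, 0.7, 5.4]
opening: 0.093
grasp_force: 58.6
```

Emit:
send_rows:
  dr:
    - [0,0,0]
    - [0,0,0]
    - [0,0,0]
    - [0,0,0]
    - [0,0,0]
    - [0,0,0]
    - [0,0,0]
    - [0,0,0]
  xyz:
    - [0,0,0]
    - [0,0,0]
    - [0,0,0]
    - [0,0,0]
    - [0,0,0]
    - [0,0,0]
    - [0,0,0]
    - [0,0,0]
  jaw: [3,3,3,3,3,3,3,3]

```text
time_s: 10.35
eef_pos: [0.441, -0.09, 0.1142]
eef_rot: [-0.0, 0.764, 0.645, -0.0]
wrist_force: [-5.1, 0.7, 5.7]
opening: 0.089
grasp_force: 58.6
```

Run:
```python
from h import *
o=ctrl.get_obs(); print(o['eef_pos'],o['wrist_force'])
x=np.array([.986,-.167]); print('origin',o['eef_pos'][:2]+.108*x)
r=np.hypot(.174,.05);a0=np.arctan2(.05,.174)
for t in np.arange(0,1.91,.1):
    dx=.174-r*np.cos(a0+t); dz=r*np.sin(a0+t)-.05
    print(round(t,2),'y %.2f z %.2f'%(dx*100,-dz*100))
```

```text
[ 0.44102034 -0.08995167  0.11422469] [-5.12410569  0.66708597  5.71251462]
origin [ 0.54750834 -0.10798767]
0.0 y 0.00 z -0.00
0.1 y 0.59 z -1.71
0.2 y 1.34 z -3.36
0.3 y 2.25 z -4.92
0.4 y 3.32 z -6.38
0.5 y 4.53 z -7.73
0.6 y 5.86 z -8.95
0.7 y 7.31 z -10.03
0.8 y 8.86 z -10.97
0.9 y 10.50 z -11.74
1.0 y 12.21 z -12.34
1.1 y 13.96 z -12.77
1.2 y 15.76 z -13.03
1.3 y 17.56 z -13.10
1.4 y 19.37 z -13.00
1.5 y 21.16 z -12.71
1.6 y 22.91 z -12.25
1.7 y 24.60 z -11.61
1.8 y 26.22 z -10.81
1.9 y 27.76 z -9.85
```

Emit:
send_rows:
  dr:
    - [0,0,0]
    - [0,0,0]
    - [0,0,0]
    - [0,0,0]
    - [0,0,0]
    - [0,0,0]
    - [0,0,0]
    - [0,0,0]
  xyz:
    - [0,0.3,-0.86]
    - [0,0.6,-1.7]
    - [0,0.95,-2.55]
    - [0,1.35,-3.35]
    - [0,1.8,-4.15]
    - [0,2.25,-4.9]
    - [0,2.8,-5.65]
    - [0,3.3,-6.4]
  jaw: [3,3,3,3,3,3,3,3]

```text
time_s: 11.35
eef_pos: [0.4723, -0.0953, 0.1777]
eef_rot: [-0.002, 0.764, 0.645, -0.002]
wrist_force: [-6.2, -1.2, -0.2]
opening: 0.085
grasp_force: 58.4
```

Emit:
send_rows:
  dr:
    - [0,0,0]
    - [0,0,0]
    - [0,0,0]
    - [0,0,0]
    - [0,0,0]
    - [0,0,0]
    - [0,0,0]
    - [0,0,0]
  xyz:
    - [0,1.2,-1.35]
    - [0,2.55,-2.55]
    - [0,4.0,-3.65]
    - [0,5.55,-4.6]
    - [0,7.2,-5.35]
    - [0,8.9,-5.95]
    - [0,9.8,-6.2]
    - [0,10.65,-6.4]
  jaw: [3,3,3,3,3,3,3,3]

```text
time_s: 12.35
eef_pos: [0.5803, -0.1136, 0.2447]
eef_rot: [0.002, 0.764, 0.645, 0.001]
wrist_force: [-4.9, -0.6, 8.1]
opening: 0.09
grasp_force: 61.1
```

Emit:
send_rows:
  dr:
    - [0,0,0]
    - [0,0,0]
    - [0,0,0]
    - [0,0,0]
    - [0,0,0]
    - [0,0,0]
    - [0,0,0]
    - [0,0,0]
  xyz:
    - [0,0.9,-0.15]
    - [0,1.8,-0.25]
    - [0,2.7,-0.3]
    - [0,3.6,-0.33]
    - [0,4.5,-0.3]
    - [0,5.4,-0.22]
    - [0,6.3,-0.1]
    - [0,7.2,0.06]
  jaw: [3,3,3,3,3,3,3,3]

```text
time_s: 13.35
eef_pos: [0.6508, -0.1257, 0.2413]
eef_rot: [0.001, 0.764, 0.645, 0.0]
wrist_force: [0.8, -0.7, 4.2]
opening: 0.088
grasp_force: 64.3
```

Run:
```python
from h import *
o=ctrl.get_obs(); print(o['q'])
d=o['eef_pos']-[.4410,-.0900,.1142]; print(d, d[:2]@[.986,-.167]*100,d[2]*100)
pic('scene','s2.png')
```

```text
[-3.69520371e-01  3.78861660e-01  1.37832212e+00  2.35407374e-04
  1.38303271e+00 -2.00040761e-01]
[ 0.20977709 -0.03565207  0.12706468] 21.27941040056723 12.706468410345098
```

Emit:
send_rows:
  dr:
    - [0,0,0]
    - [0,0,0]
    - [0,0,0]
    - [0,0,0]
    - [0,0,0]
    - [0,0,0]
    - [0,0,0]
    - [0,0,0]
  xyz:
    - [0,0.9,0.22]
    - [0,1.75,0.46]
    - [0,2.6,0.76]
    - [0,3.4,1.08]
    - [0,4.0,1.36]
    - [0,4.5,1.6]
    - [0,4.8,1.75]
    - [0,5.0,1.87]
  jaw: [3,3,3,3,3,3,3,3]

```text
time_s: 14.4
eef_pos: [0.699, -0.1339, 0.2216]
eef_rot: [-0.0, 0.764, 0.645, -0.0]
wrist_force: [0.8, 0.0, 3.1]
opening: 0.092
grasp_force: 66.0
```

Run:
```python
from h import *
o=ctrl.get_obs(); print(o['q'])
d=o['eef_pos']-[.4410,-.0900,.1142]; print(d[:2]@[.986,-.167]*100,d[2]*100)
im=pic('scene','s3.png'); cv2.imwrite('pics/s3c.png',cv2.resize(im[130:330,160:440],(784,560),interpolation=cv2.INTER_CUBIC))
```

```text
[-3.55556089e-01  5.02731811e-01  1.24735534e+00 -9.28446502e-05
  1.39230428e+00 -1.85983510e-01]
26.17211169958253 10.740024443240767
```

View pics/s3c.png

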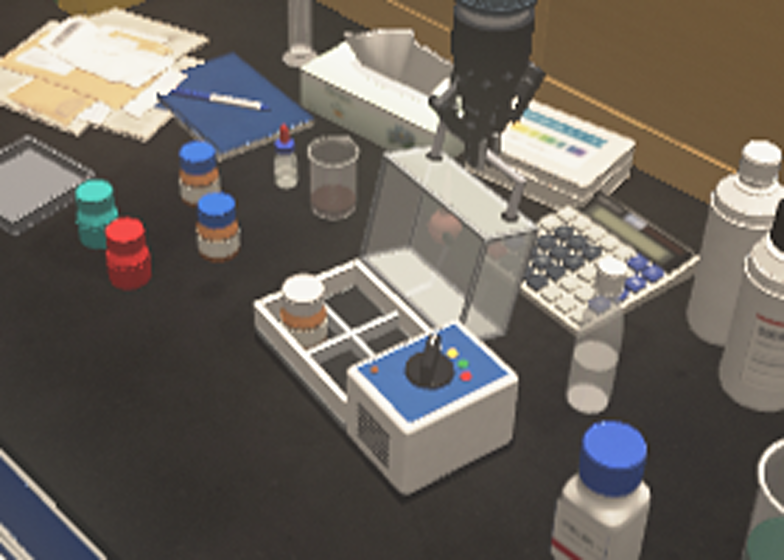

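The hood is open against its stop, the jars are undisturbed, and the white-capped jar is in slot_0. I'll nudge the hood onto its stop, release, retract and go over the jar.

Emit:
send_rows:
  dr:
    - [0,0,0]
    - [0,0,0]
    - [0,0,0]
    - [0,0,0]
    - [0,0,0]
    - [0,0,0]
    - [0,0,0]
    - [0,0,0]
  xyz:
    - [0,0.15,0.1]
    - [0,0.25,0.15]
    - [0,0.25,0.15]
    - [0,0.25,0.15]
    - [0,0.25,0.15]
    - [0,0.25,-1]
    - [0,0.25,-5]
    - [0,0.25,-9]
  jaw: [3,3,15,28,34,34,34,34]

```text
time_s: 15.45
eef_pos: [0.7015, -0.1343, 0.3135]
eef_rot: [-0.0, 0.764, 0.645, 0.0]
wrist_force: [-0.3, -1.0, 0.0]
opening: 0.341
grasp_force: 0.0
```

Emit:
send_rows:
  dr:
    - [0,0,0]
    - [0,0,0]
    - [0,0,0]
    - [0,0,0]
    - [0,0,0]
    - [0,0,0]
    - [0,0,0]
    - [0,0,0]
  xyz:
    - [1,-5,0]
    - [2,-10,0]
    - [3,-15,1]
    - [4.3,-19,4]
    - [4.3,-19,6]
    - [4.3,-19,6]
    - [4.3,-19,6]
    - [4.3,-19,6]
  jaw: [40,50,65,75,75,75,75,75]

```text
time_s: 16.45
eef_pos: [0.5226, -0.0604, 0.2533]
eef_rot: [0.001, 0.765, 0.645, 0.001]
wrist_force: [0.6, -0.2, 0.1]
opening: 0.751
grasp_force: 0.0
```

```bash
cat >> h.py <<'E'
def blobs(im,lo,hi,n,z,cal,amin=150,amax=20000):
    m=cv2.inRange(cv2.cvtColor(im,cv2.COLOR_BGR2HSV),lo,hi); out=[]
    for c in cv2.findContours(cv2.morphologyEx(m,cv2.MORPH_OPEN,np.ones((3,3))),0,2)[0]:
        a=cv2.contourArea(c)
        if amin<a<amax:
            (x,y),r=cv2.minEnclosingCircle(c); out.append((round(x),round(y),round(r,1),round(a),ray(n,x,y,z,cal).round(4)))
    return out
BL=((100,140,90),(125,255,255))
E
python3 - <<'E'
from h import *
o=ctrl.get_obs(); print(o['eef_pos'],o['q'])
c=ctrl.calibration('wrist'); im=pic('wrist','w5.png')
for b in blobs(im,(0,0,235),(180,40,255),'wrist',.098,c): print('white',b)
for b in blobs(im,*BL,'wrist',.068,c): print('blue',b)
t=pic('top','t2.png')
for b in blobs(t,*BL,'top',.068,ctrl.calibration('top'),80): print('blue top',b)
E
```

```text
[ 0.52259014 -0.06042891  0.25332552] [-3.40969108e-01  6.69202219e-02  1.72734532e+00  1.49070984e-05
  1.34515519e+00 -1.71184667e-01]
white (300, 330, 53.6, 627, array([ 0.523 , -0.2059,  0.098 ]))
white (298, 296, 43.5, 346, array([ 0.5278, -0.164 ,  0.098 ]))
white (387, 250, 17.2, 170, array([ 0.6236, -0.1278,  0.098 ]))
white (8, 265, 35.9, 1032, array([ 0.2405, -0.079 ,  0.098 ]))
white (474, 248, 37.0, 208, array([ 0.7102, -0.1405,  0.098 ]))
white (530, 271, 63.1, 473, array([ 0.7672, -0.1766,  0.098 ]))
white (392, 194, 18.6, 215, array([ 0.633, -0.072,  0.098]))
white (249, 225, 72.1, 668, array([ 0.4913, -0.0787,  0.098 ]))
white (310, 208, 79.5, 3166, array([ 0.5535, -0.0718,  0.098 ]))
blue (302, 335, 48.9, 1124, array([ 0.524 , -0.2359,  0.068 ]))
blue top (433, 228, 10.3, 296, array([ 0.5427, -0.4621,  0.068 ]))
blue top (218, 223, 7.2, 128, array([0.5723, 0.1449, 0.068 ]))
blue top (356, 235, 25.1, 1210, array([ 0.5281, -0.2452,  0.068 ]))
blue top (185, 206, 7.6, 154, array([0.6211, 0.2397, 0.068 ]))
blue top (147, 160, 39.0, 2714, array([0.7607, 0.3519, 0.068 ]))
```

View pics/w5.png

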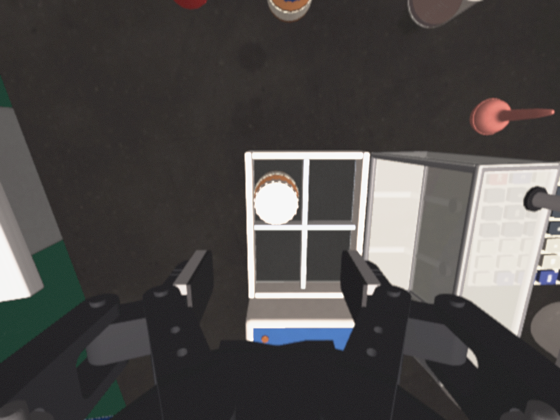

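The white cap is at (276,201) in slot_0, and the platform is otherwise empty. One fresh jar has already been knocked, to (.621,.240).

Run:
```python
from h import *
c=ctrl.calibration('wrist')
w=ray('wrist',276,201,.098,c); print('white',w,to(list(w[:2])+[.088]))
P=[ray('wrist',u,v,.06,c) for u,v in((246,152),(368,152),(369,298),(247,298))]; print(np.round(P,4),np.mean(P,0))
t=cv2.imread('pics/t2.png')
g=cv2.inRange(cv2.cvtColor(t,cv2.COLOR_BGR2HSV),(0,0,60),(180,60,200)); g[:225]=0; g[300:]=0; g[:,:105]=0; g[:,168:]=0
cs=max(cv2.findContours(g,0,2)[0],key=cv2.contourArea); r=cv2.minAreaRect(cs); b=cv2.boxPoints(r); print(r)
W=np.array([ray('top',*p,.022) for p in b]); print(W.round(4),W.mean(0))
```

```text
white [ 0.52119996 -0.05901572  0.098     ] [ 0.11 -0.14 16.48]
[[ 0.4976 -0.0103  0.06  ]
 [ 0.6237 -0.0319  0.06  ]
 [ 0.6093 -0.2038  0.06  ]
 [ 0.4652 -0.1791  0.06  ]] [ 0.54898069 -0.10627988  0.06      ]
((135.28140258789062, 261.3685607910156), (45.887489318847656, 45.37734603881836), 84.14398956298828)
[[0.5299 0.4719 0.022 ]
 [0.5407 0.3374 0.022 ]
 [0.407  0.3213 0.022 ]
 [0.3962 0.4539 0.022 ]] [0.46844124 0.39610749 0.022     ]
```

Emit:
send_rows:
  dr:
    - [0,0,0]
    - [0,0,0]
    - [0,0,0]
    - [0,0,0]
    - [0,0,0]
    - [0,0,0]
    - [0,0,0]
    - [0,0,0]
  xyz:
    - [0.1,-0.1,5]
    - [0.1,-0.1,10]
    - [0.1,-0.1,14]
    - [0.1,-0.1,16.4]
    - [0.1,-0.1,16.4]
    - [0.1,-0.1,16.4]
    - [0.1,-0.1,16.4]
    - [0.1,-0.1,16.4]
  jaw: [75,75,75,75,70,55,42,42]

```text
time_s: 17.55
eef_pos: [0.5223, -0.0593, 0.0898]
eef_rot: [0.002, 0.764, 0.645, 0.001]
wrist_force: [0.2, -0.3, 7.3]
opening: 0.474
grasp_force: 60.9
```

Emit:
send_rows:
  dr:
    - [0,0,0]
    - [0,0,0]
    - [0,0,0]
    - [0,0,0]
    - [0,0,0]
    - [0,0,0]
    - [0,0,0]
    - [0,0,0]
  xyz:
    - [0,0,0]
    - [0,0,-1]
    - [0,0,-3]
    - [0,0,-6]
    - [0,0,-9]
    - [0,0,-12]
    - [0,0,-12]
    - [0,0,-12]
  jaw: [40,40,40,40,40,40,40,40]

```text
time_s: 18.55
eef_pos: [0.5199, -0.0585, 0.207]
eef_rot: [-0.001, 0.764, 0.645, -0.0]
wrist_force: [-0.6, -0.8, -2.1]
opening: 0.465
grasp_force: 61.8
```

Run:
```python
from h import *
o=ctrl.get_obs(); print(o['eef_pos'],o['q']); print(to([.468,.396,.2]))
```

```text
[ 0.51993594 -0.0584951   0.20697408] [-3.39123582e-01  1.10394972e-01  1.77835409e+00 -4.70182558e-06
  1.25443331e+00 -1.69581458e-01]
[ 43.92 -12.79   0.73]
```

Emit:
send_rows:
  dr:
    - [0,0,0]
    - [0,0,0]
    - [0,0,0]
    - [0,0,0]
    - [0,0,0]
    - [0,0,0]
    - [0,0,0]
    - [0,0,0]
  xyz:
    - [3,-1,0]
    - [8,-2.3,0]
    - [13,-3.8,0]
    - [18,-5.2,0]
    - [23,-6.7,0]
    - [28,-8.2,0]
    - [33,-9.6,0]
    - [38,-11.1,0]
  jaw: [40,40,40,40,40,40,40,40]

```text
time_s: 19.55
eef_pos: [0.474, 0.3357, 0.2058]
eef_rot: [-0.0, 0.764, 0.645, -0.002]
wrist_force: [1.6, -0.7, -1.6]
opening: 0.474
grasp_force: 61.7
```

Emit:
send_rows:
  dr:
    - [0,0,0]
    - [0,0,0]
    - [0,0,0]
    - [0,0,0]
    - [0,0,0]
    - [0,0,0]
    - [0,0,0]
    - [0,0,0]
  xyz:
    - [3,-0.8,0]
    - [5,-1.4,0]
    - [5.9,-1.7,2]
    - [5.9,-1.7,5]
    - [5.9,-1.7,8]
    - [5.9,-1.7,11]
    - [5.9,-1.7,12]
    - [5.9,-1.7,13]
  jaw: [40,40,40,40,40,40,40,40]

```text
time_s: 20.55
eef_pos: [0.4689, 0.3949, 0.0773]
eef_rot: [0.0, 0.765, 0.644, -0.0]
wrist_force: [-0.1, 0.2, -1.0]
opening: 0.474
grasp_force: 61.7
```

Run:
```python
from h import *
o=ctrl.get_obs(); print(o['eef_pos'],o['q'],to([.468,.396,.0645]))
```

```text
[0.46885906 0.39493028 0.07728311] [ 5.06708636e-01  4.64320481e-01  1.62197822e+00 -1.23977391e-04
  1.05568086e+00  6.77132355e-01] [ 0.09 -0.1   1.28]
```

Emit:
send_rows:
  dr:
    - [0,0,0]
    - [0,0,0]
    - [0,0,0]
    - [0,0,0]
    - [0,0,0]
    - [0,0,0]
    - [0,0,0]
    - [0,0,0]
  xyz:
    - [0,0,0.6]
    - [0,0,1.1]
    - [0,0,1.3]
    - [0,0,1.3]
    - [0,0,1.3]
    - [0,0,1.3]
    - [0,0,1.3]
    - [0,0,1.3]
  jaw: [40,40,40,42,50,60,65,65]

```text
time_s: 21.55
eef_pos: [0.4687, 0.3956, 0.0651]
eef_rot: [0.0, 0.764, 0.645, 0.0]
wrist_force: [0.2, 0.2, -0.5]
opening: 0.653
grasp_force: 0.0
```

Emit:
send_rows:
  dr:
    - [0,0,0]
    - [0,0,0]
    - [0,0,0]
    - [0,0,0]
    - [0,0,0]
    - [0,0,0]
    - [0,0,0]
    - [0,0,0]
  xyz:
    - [0,0,-2]
    - [0,0,-6]
    - [0,0,-11]
    - [0,0,-16]
    - [-4,3,-18]
    - [-8,6,-18]
    - [-8,6,-18]
    - [-8,6,-18]
  jaw: [65,65,65,65,70,70,70,70]

```text
time_s: 22.55
eef_pos: [0.5142, 0.3067, 0.2459]
eef_rot: [-0.0, 0.765, 0.644, 0.0]
wrist_force: [-0.7, 0.4, -0.6]
opening: 0.699
grasp_force: 0.0
```

Run:
```python
from h import *
o=ctrl.get_obs(); print(o['eef_pos'],o['q'])
c=ctrl.calibration('wrist'); im=pic('wrist','w6.png')
for b in blobs(im,*BL,'wrist',.068,c): print('blue',b,to(list(b[4][:2])+[.0585]))
t=pic('top','t3.png')
for b in blobs(t,*BL,'top',.068,ctrl.calibration('top'),80): print('blue top',b)
```

```text
[0.51421435 0.30668392 0.24589643] [3.39485258e-01 2.36065977e-01 1.55045657e+00 4.98503243e-04
 1.35429047e+00 5.09671786e-01]
blue (342, 323, 16.1, 424, array([0.5634, 0.1457, 0.068 ])) [-15.09   7.6   18.7 ]
blue (383, 240, 20.5, 1170, array([0.6192, 0.2411, 0.068 ])) [-4.75 11.49 18.71]
blue (468, 62, 26.2, 497, array([0.7101, 0.4035, 0.068 ])) [12.79 17.72 18.72]
blue top (433, 228, 10.2, 294, array([ 0.5427, -0.4625,  0.068 ]))
blue top (218, 223, 7.6, 146, array([0.5716, 0.1431, 0.068 ]))
blue top (356, 235, 25.1, 1218, array([ 0.5281, -0.2452,  0.068 ]))
blue top (185, 206, 7.6, 157, array([0.6212, 0.2395, 0.068 ]))
blue top (147, 160, 39.0, 2678, array([0.7607, 0.3519, 0.068 ]))
```

View pics/w6.png

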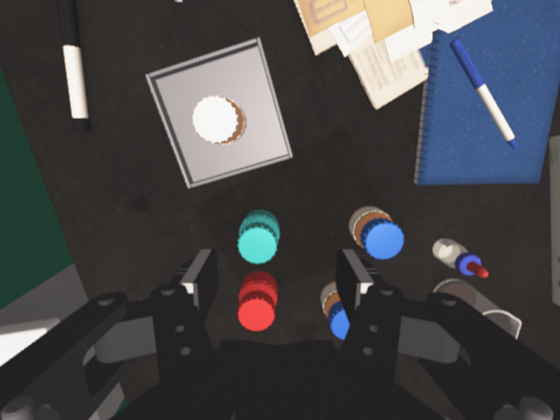

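The white jar stands on the tray at (216,120). The fresh jar is at (383,240), with the dropper nearby at (460,260), so I'll check its clearance.

Run:
```python
from h import *
c=ctrl.calibration('wrist')
print(ray('wrist',447,250,0,c),ray('wrist',480,271,.086,c),ray('wrist',470,265,.06,c),'beaker',ray('wrist',455,290,0,c)); 
print(to([.6197,.2403,.06]))
```

```text
[0.72237474 0.18431816 0.        ] [0.70957277 0.1983099  0.086     ] [0.71540318 0.19189504 0.06      ] beaker [0.73198214 0.12247078 0.        ]
[-4.85 11.57 18.53]
```

Emit:
send_rows:
  dr:
    - [0,0,0]
    - [0,0,0]
    - [0,0,0]
    - [0,0,0]
    - [0,0,0]
    - [0,0,0]
    - [0,0,0]
    - [0,0,0]
  xyz:
    - [-2,5,3]
    - [-4,10,6]
    - [-4.8,11.6,8]
    - [-4.8,11.6,12]
    - [-4.8,11.6,16]
    - [-4.8,11.6,18.5]
    - [-4.8,11.6,18.5]
    - [-4.8,11.6,18.5]
  jaw: [70,70,70,70,70,70,70,60]

```text
time_s: 23.65
eef_pos: [0.621, 0.2406, 0.0612]
eef_rot: [0.0, 0.764, 0.645, 0.001]
wrist_force: [-0.1, -0.4, 0.6]
opening: 0.603
grasp_force: 0.0
```

Emit:
send_rows:
  dr:
    - [0,0,0]
    - [0,0,0]
    - [0,0,0]
    - [0,0,0]
    - [0,0,0]
    - [0,0,0]
    - [0,0,0]
    - [0,0,0]
  xyz:
    - [0,0,0]
    - [0,0,0]
    - [0,0,0]
    - [0,0,-1]
    - [0,0,-5]
    - [0,0,-10]
    - [0,0,-14]
    - [0,0,-14]
  jaw: [45,40,40,40,40,40,40,40]

```text
time_s: 24.65
eef_pos: [0.623, 0.2401, 0.2056]
eef_rot: [0.002, 0.764, 0.645, 0.004]
wrist_force: [0.8, -0.3, -1.2]
opening: 0.468
grasp_force: 60.9
```

Run:
```python
from h import *
o=ctrl.get_obs(); print(o['eef_pos'],o['q']); O=np.array([.548,-.107]);x=np.array([.986,-.167]);y=np.array([.167,.986])
for n,a,b in(('s0',-.031,.041),('s1',-.031,-.041)):
    p=O+a*x+b*y; print(n,p,to([*p,.2]))
```

```text
[0.6230162  0.24006046 0.20555792] [ 1.90464461e-01  4.14941961e-01  1.40341916e+00 -9.30318997e-05
  1.31429638e+00  3.60133955e-01]
s0 [ 0.524281 -0.061397] [-31.38  -4.65   0.42]
s1 [ 0.510587 -0.142249] [-39.58  -4.63   0.4 ]
```

Emit:
send_rows:
  dr:
    - [0,0,0]
    - [0,0,0]
    - [0,0,0]
    - [0,0,0]
    - [0,0,0]
    - [0,0,0]
    - [0,0,0]
    - [0,0,0]
  xyz:
    - [-3,-0.4,0]
    - [-8,-1,0]
    - [-13,-1.6,0]
    - [-18,-2.2,0]
    - [-23,-2.8,0]
    - [-28,-3.4,0]
    - [-33,-4,0]
    - [-37,-4.4,0]
  jaw: [40,40,40,40,40,40,40,40]

```text
time_s: 25.65
eef_pos: [0.5131, -0.1191, 0.1989]
eef_rot: [-0.001, 0.765, 0.644, -0.001]
wrist_force: [-0.1, -0.9, -0.7]
opening: 0.473
grasp_force: 60.9
```

Emit:
send_rows:
  dr:
    - [0,0,0]
    - [0,0,0]
    - [0,0,0]
    - [0,0,0]
    - [0,0,0]
    - [0,0,0]
    - [0,0,0]
    - [0,0,0]
  xyz:
    - [-2,-0.2,0]
    - [-2.6,-0.2,0]
    - [-2.6,-0.2,2]
    - [-2.6,-0.2,4]
    - [-2.6,-0.2,6]
    - [-2.6,-0.2,8]
    - [-2.6,-0.2,9]
    - [-2.6,-0.2,10]
  jaw: [40,40,40,40,40,40,40,40]

```text
time_s: 26.65
eef_pos: [0.5085, -0.1424, 0.0995]
eef_rot: [-0.0, 0.764, 0.645, 0.0]
wrist_force: [-0.7, -0.8, -0.8]
opening: 0.47
grasp_force: 60.9
```

Run:
```python
from h import *
o=ctrl.get_obs(); print(o['eef_pos'],o['wrist_force'],to([.5106,-.1422,.091]))
```

```text
[ 0.50849277 -0.14242083  0.0995481 ] [-0.70823193 -0.84828842 -0.78253659] [0.06 0.2  0.85]
```

Emit:
send_rows:
  dr:
    - [0,0,0]
    - [0,0,0]
    - [0,0,0]
    - [0,0,0]
    - [0,0,0]
    - [0,0,0]
    - [0,0,0]
    - [0,0,0]
  xyz:
    - [0,0.2,0.4]
    - [0,0.2,0.7]
    - [0,0.2,0.85]
    - [0,0.2,0.85]
    - [0,0.2,0.85]
    - [0,0.2,0.85]
    - [0,0.2,0.85]
    - [0,0.2,0.85]
  jaw: [40,40,40,42,50,60,68,68]

```text
time_s: 27.65
eef_pos: [0.5104, -0.1433, 0.0915]
eef_rot: [0.0, 0.764, 0.645, 0.0]
wrist_force: [-0.9, 0.0, -0.5]
opening: 0.68
grasp_force: 0.0
```

Emit:
send_rows:
  dr:
    - [0,0,0]
    - [0,0,0]
    - [0,0,0]
    - [0,0,0]
    - [0,0,0]
    - [0,0,0]
    - [0,0,0]
    - [0,0,0]
  xyz:
    - [0,0,-2]
    - [0,0,-6]
    - [0,0,-11]
    - [5,0,-15]
    - [10,1,-15]
    - [15,2,-15]
    - [20,3,-15]
    - [25,4,-15]
  jaw: [68,68,68,68,70,70,70,70]

```text
time_s: 28.65
eef_pos: [0.5923, 0.0981, 0.2415]
eef_rot: [0.0, 0.764, 0.645, 0.0]
wrist_force: [0.7, -0.6, 0.7]
opening: 0.703
grasp_force: 0.0
```

Run:
```python
from h import *
o=ctrl.get_obs(); print(o['eef_pos'],o['q'])
c=ctrl.calibration('wrist'); im=pic('wrist','w7.png')
for b in blobs(im,*BL,'wrist',.068,c): print('blue',b,to(list(b[4][:2])+[.06]))
t=pic('top','t4.png')
for b in blobs(t,*BL,'top',.068,ctrl.calibration('top'),80): print('blue top',b,ray('top',b[0],b[1],.098)[:2])
```

```text
[0.59234304 0.09805291 0.24154585] [-3.33854592e-02  2.43864899e-01  1.54997473e+00 -1.01751232e-04
  1.34744717e+00  1.36195070e-01]
blue top (321, 242, 7.7, 146, array([ 0.5105, -0.1459,  0.068 ])) [ 0.50943354 -0.14464337]
blue top (433, 228, 10.2, 294, array([ 0.5427, -0.4625,  0.068 ])) [ 0.54118307 -0.45217069]
blue top (356, 235, 25.1, 1218, array([ 0.5281, -0.2452,  0.068 ])) [ 0.52657121 -0.24119049]
blue top (148, 152, 35.8, 1905, array([0.7831, 0.3506, 0.068 ])) [0.77605635 0.33895033]
```

View pics/w7.png

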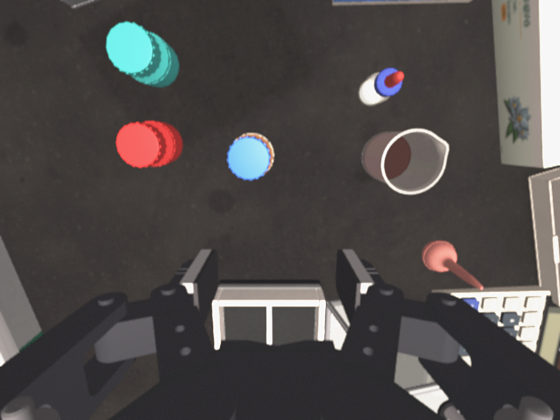

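The remaining fresh jar is in the clear at (249,158).

Run:
```python
from h import *
c=ctrl.calibration('wrist'); im=cv2.imread('pics/w7.png')
for b in blobs(im,(95,90,90),(125,255,255),'wrist',.068,c): print(b,to(list(b[4][:2])+[.06]))
print(ray('wrist',249,158,.068,c),to([*ray('wrist',249,158,.068,c)[:2],.06]))
```

```text
(248, 158, 22.7, 1029, array([0.5701, 0.1455, 0.068 ])) [ 4.   -2.96 18.14]
(388, 81, 15.0, 350, array([0.7118, 0.1939, 0.068 ])) [11.1  10.22 18.16]
[0.57161293 0.1457438  0.068     ] [ 4.05 -2.82 18.14]
```

Emit:
send_rows:
  dr:
    - [0,0,0]
    - [0,0,0]
    - [0,0,0]
    - [0,0,0]
    - [0,0,0]
    - [0,0,0]
    - [0,0,0]
    - [0,0,0]
  xyz:
    - [2,-1.5,2]
    - [4,-2.9,6]
    - [4,-2.9,10]
    - [4,-2.9,14]
    - [4,-2.9,17]
    - [4,-2.9,18.1]
    - [4,-2.9,18.1]
    - [4,-2.9,18.1]
  jaw: [70,70,70,70,70,70,70,60]

```text
time_s: 29.75
eef_pos: [0.5713, 0.1406, 0.0621]
eef_rot: [0.001, 0.764, 0.645, 0.001]
wrist_force: [-0.2, -0.3, 0.6]
opening: 0.601
grasp_force: 0.0
```

Emit:
send_rows:
  dr:
    - [0,0,0]
    - [0,0,0]
    - [0,0,0]
    - [0,0,0]
    - [0,0,0]
    - [0,0,0]
    - [0,0,0]
    - [0,0,0]
  xyz:
    - [0,0,0]
    - [0,0,0]
    - [0,0,0]
    - [0,0,-1]
    - [0,0,-5]
    - [0,0,-10]
    - [0,0,-14]
    - [0,0,-14]
  jaw: [45,40,40,40,40,40,40,40]

```text
time_s: 30.75
eef_pos: [0.5725, 0.1409, 0.2054]
eef_rot: [0.003, 0.764, 0.645, 0.003]
wrist_force: [0.3, -0.4, -1.3]
opening: 0.474
grasp_force: 60.8
```

Run:
```python
from h import *
o=ctrl.get_obs(); print(o['eef_pos'],to([.5243,-.0614,.2]))
```

```text
[0.57251825 0.14094769 0.20544536] [-20.76  -1.35   0.5 ]
```

Emit:
send_rows:
  dr:
    - [0,0,0]
    - [0,0,0]
    - [0,0,0]
    - [0,0,0]
    - [0,0,0]
    - [0,0,0]
    - [0,0,0]
    - [0,0,0]
  xyz:
    - [-4,-0.2,0]
    - [-9,-0.5,0]
    - [-14,-0.8,0]
    - [-19,-1.1,0]
    - [-21,-1.3,0]
    - [-21,-1.3,3]
    - [-21,-1.3,7]
    - [-21,-1.3,10]
  jaw: [40,40,40,40,40,40,40,40]

```text
time_s: 31.75
eef_pos: [0.5202, -0.0636, 0.0979]
eef_rot: [-0.001, 0.765, 0.645, -0.001]
wrist_force: [-0.1, 0.2, -1.2]
opening: 0.47
grasp_force: 60.9
```

Run:
```python
from h import *
o=ctrl.get_obs(); print(o['eef_pos'],o['wrist_force'],to([.5243,-.0634,.091]))
```

```text
[ 0.5201827  -0.06363549  0.09794495] [-0.11987071  0.23984364 -1.24934471] [0.09 0.4  0.69]
```

Emit:
send_rows:
  dr:
    - [0,0,0]
    - [0,0,0]
    - [0,0,0]
    - [0,0,0]
    - [0,0,0]
    - [0,0,0]
    - [0,0,0]
    - [0,0,0]
  xyz:
    - [0,0.2,0]
    - [0,0.2,0]
    - [0,0.2,0]
    - [0,0.2,0]
    - [0,0.2,0]
    - [0,0.2,0]
    - [0,0.2,0]
    - [0,0.2,0]
  jaw: [40,40,40,40,40,40,40,40]

```text
time_s: 32.75
eef_pos: [0.5238, -0.0644, 0.1005]
eef_rot: [0.0, 0.764, 0.645, -0.0]
wrist_force: [-0.8, -0.3, -2.1]
opening: 0.471
grasp_force: 61.8
```

Run:
```python
from h import *
o=ctrl.get_obs(); print(o['eef_pos'],o['wrist_force'],to([.5243,-.0634,.091]))
```

```text
[ 0.52381173 -0.06437853  0.1004982 ] [-0.81561941 -0.31761358 -2.11735317] [0.1  0.03 0.95]
```

Emit:
send_rows:
  dr:
    - [0,0,0]
    - [0,0,0]
    - [0,0,0]
    - [0,0,0]
    - [0,0,0]
    - [0,0,0]
    - [0,0,0]
    - [0,0,0]
  xyz:
    - [0,0,0.4]
    - [0,0,0.7]
    - [0,0,0.9]
    - [0,0,0.9]
    - [0,0,0.9]
    - [0,0,0.9]
    - [0,0,0.9]
    - [0,0,0.9]
  jaw: [40,40,40,40,45,55,65,68]

```text
time_s: 33.75
eef_pos: [0.5237, -0.0644, 0.0913]
eef_rot: [-0.0, 0.764, 0.645, -0.0]
wrist_force: [0.0, -0.3, -0.3]
opening: 0.681
grasp_force: 0.0
```

Emit:
send_rows:
  dr:
    - [0,0,0]
    - [0,0,0]
    - [0,0,0]
    - [0,0,0]
    - [0,0,0]
    - [0,0,0]
    - [0,0,0]
    - [0,0,0]
  xyz:
    - [0,0,-1]
    - [0,0,-4]
    - [0,0,-9]
    - [0,0,-15]
    - [0,0,-20]
    - [0,0,-22]
    - [0,0,-22]
    - [0,0,-22]
  jaw: [68,68,68,68,50,34,34,34]

```text
time_s: 34.75
eef_pos: [0.5232, -0.0641, 0.3103]
eef_rot: [-0.001, 0.764, 0.645, -0.0]
wrist_force: [0.7, -0.0, -0.2]
opening: 0.338
grasp_force: 0.0
```

Run:
```python
from h import *
o=ctrl.get_obs(); print(o['eef_pos'],o['q'],to([.7000,-.1341,.32]))
pic('wrist','w8.png'); pic('top','t5.png')
a=cv2.resize(cv2.imread('pics/w8.png'),(440,330)); s=pic('scene','s8.png')[130:300,160:385]
s=cv2.resize(s,(440,330),interpolation=cv2.INTER_CUBIC); cv2.imwrite('pics/m8.png',np.hstack([a[:,80:],s]))
```

```text
[ 0.52318329 -0.06414179  0.31030619] [-3.47379604e-01  2.79753226e-02  1.65234035e+00 -1.72675206e-06
  1.46314714e+00 -1.77836686e-01] [-3.91 18.61 -1.  ]
```

View pics/m8.png

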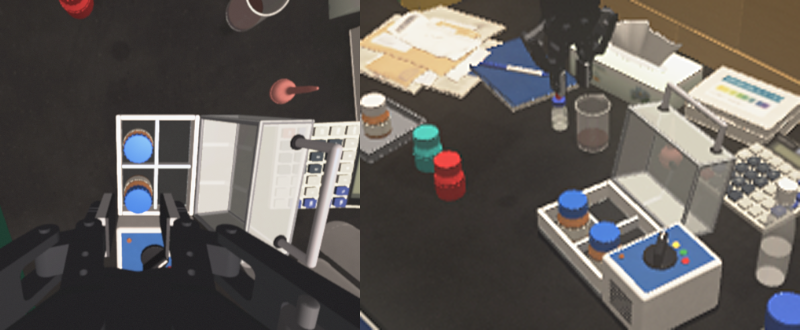

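Both fresh jars stand upright in the front compartments, and the white-capped jar is on the tray. Now back to the handle, at about (.701,-.134).

Emit:
send_rows:
  dr:
    - [0,0,0]
    - [0,0,0]
    - [0,0,0]
    - [0,0,0]
    - [0,0,0]
    - [0,0,0]
    - [0,0,0]
    - [0,0,0]
  xyz:
    - [-1,4,-1]
    - [-2,9,-1]
    - [-3,14,-1]
    - [-3.9,18.7,-1]
    - [-3.9,18.7,0]
    - [-3.9,18.7,2]
    - [-3.9,18.7,2]
    - [-3.9,18.7,2]
  jaw: [34,34,34,34,34,34,34,34]

```text
time_s: 35.9
eef_pos: [0.701, -0.1339, 0.2922]
eef_rot: [0.0, 0.764, 0.645, 0.0]
wrist_force: [-0.4, -0.2, 0.9]
opening: 0.341
grasp_force: 0.0
```

Run:
```python
from h import *
o=ctrl.get_obs(); print(o['eef_pos'],to([.7010,-.1343,.2205]))
```

```text
[ 0.70095836 -0.13391566  0.2922276 ] [-0.04  0.01  7.17]
```

Emit:
send_rows:
  dr:
    - [0,0,0]
    - [0,0,0]
    - [0,0,0]
    - [0,0,0]
    - [0,0,0]
    - [0,0,0]
    - [0,0,0]
    - [0,0,0]
  xyz:
    - [0,0,3]
    - [0,0,5]
    - [0,0,6.5]
    - [0,0,7.2]
    - [0,0,7.2]
    - [0,0,7.2]
    - [0,0,7.2]
    - [0,0,7.2]
  jaw: [34,34,34,34,34,20,5,3]

```text
time_s: 36.9
eef_pos: [0.6996, -0.1341, 0.2205]
eef_rot: [-0.002, 0.764, 0.645, -0.002]
wrist_force: [-12.1, 1.5, 6.4]
opening: 0.092
grasp_force: 58.6
```

Emit:
send_rows:
  dr:
    - [0,0,0]
    - [0,0,0]
    - [0,0,0]
    - [0,0,0]
    - [0,0,0]
    - [0,0,0]
    - [0,0,0]
    - [0,0,0]
  xyz:
    - [0,0,0]
    - [0,0,0]
    - [0,-0.8,-0.4]
    - [0,-1.6,-0.8]
    - [0,-2.45,-1.12]
    - [0,-3.3,-1.44]
    - [0,-4.2,-1.68]
    - [0,-5.05,-1.9]
  jaw: [3,3,3,3,3,3,3,3]

```text
time_s: 37.9
eef_pos: [0.652, -0.126, 0.24]
eef_rot: [0.001, 0.764, 0.645, 0.001]
wrist_force: [4.4, -0.7, 2.2]
opening: 0.094
grasp_force: 58.7
```

Run:
```python
from h import *
o=ctrl.get_obs(); 
d=o['eef_pos']-[.4410,-.0900,.1142]; print(d[:2]@[.986,-.167]*100,d[2]*100,d[:2]@[.167,.986])
```

```text
21.40086801616289 12.577751147429645 -0.00023986297820377577
```

Emit:
send_rows:
  dr:
    - [0,0,0]
    - [0,0,0]
    - [0,0,0]
    - [0,0,0]
    - [0,0,0]
    - [0,0,0]
    - [0,0,0]
    - [0,0,0]
  xyz:
    - [0,-1.8,-0.29]
    - [0,-3.6,-0.39]
    - [0,-5.4,-0.32]
    - [0,-7.2,-0.06]
    - [0,-8.95,0.37]
    - [0,-10.65,0.97]
    - [0,-12.3,1.74]
    - [0,-13.85,2.68]
  jaw: [3,3,3,3,3,3,3,3]

```text
time_s: 38.9
eef_pos: [0.5142, -0.1024, 0.2126]
eef_rot: [0.0, 0.764, 0.645, -0.0]
wrist_force: [0.0, -1.3, 4.5]
opening: 0.091
grasp_force: 64.3
```

Emit:
send_rows:
  dr:
    - [0,0,0]
    - [0,0,0]
    - [0,0,0]
    - [0,0,0]
    - [0,0,0]
    - [0,0,0]
    - [0,0,0]
    - [0,0,0]
  xyz:
    - [0,-0.75,0.52]
    - [0,-1.45,1.08]
    - [0,-2.15,1.68]
    - [0,-2.8,2.3]
    - [0,-3.4,2.96]
    - [0,-4.0,3.65]
    - [0,-4.55,4.37]
    - [0,-5.05,5.1]
  jaw: [3,3,3,3,3,3,3,3]

```text
time_s: 39.9
eef_pos: [0.4642, -0.0938, 0.1601]
eef_rot: [-0.001, 0.764, 0.645, -0.001]
wrist_force: [-5.0, -0.8, 2.8]
opening: 0.092
grasp_force: 67.7
```

Run:
```python
from h import *
o=ctrl.get_obs(); 
d=o['eef_pos']-[.4410,-.0900,.1142]; print(d[:2]@[.986,-.167]*100,d[2]*100,o['wrist_force'])
```

```text
2.35294107832802 4.589052006675345 [-5.00133489 -0.81546781  2.79405024]
```

Emit:
send_rows:
  dr:
    - [0,0,0]
    - [0,0,0]
    - [0,0,0]
    - [0,0,0]
    - [0,0,0]
    - [0,0,0]
    - [0,0,0]
    - [0,0,0]
  xyz:
    - [0,-0.4,0.6]
    - [0,-0.75,1.2]
    - [0,-1.05,1.8]
    - [0,-1.35,2.4]
    - [0,-1.6,2.95]
    - [0,-1.8,3.45]
    - [0,-1.95,3.85]
    - [0,-2.05,4.1]
  jaw: [3,3,3,3,3,3,3,3]

```text
time_s: 40.9
eef_pos: [0.4444, -0.0904, 0.1189]
eef_rot: [-0.001, 0.764, 0.645, -0.001]
wrist_force: [-4.3, -1.5, 0.5]
opening: 0.092
grasp_force: 69.3
```

Emit:
send_rows:
  dr:
    - [0,0,0]
    - [0,0,0]
    - [0,0,0]
    - [0,0,0]
    - [0,0,0]
    - [0,0,0]
    - [0,0,0]
    - [0,0,0]
  xyz:
    - [0,0,0.1]
    - [0,-0.05,0.2]
    - [0,-0.1,0.3]
    - [0,-0.1,0.4]
    - [0,-0.15,0.5]
    - [0,-0.15,0.6]
    - [0,-0.15,0.65]
    - [0,-0.15,0.65]
  jaw: [3,3,3,3,3,3,3,3]

```text
time_s: 41.9
eef_pos: [0.4423, -0.09, 0.1123]
eef_rot: [-0.001, 0.764, 0.645, -0.001]
wrist_force: [-7.6, -0.8, 1.3]
opening: 0.09
grasp_force: 69.5
```

Run:
```python
from h import *
o=ctrl.get_obs(); 
d=o['eef_pos']-[.4410,-.0900,.1142]; print(d[:2]@[.986,-.167]*100,d[2]*100,o['wrist_force'])
```

```text
0.12976077105726969 -0.18903590835484124 [-7.57087712 -0.84768606  1.34503766]
```

Emit:
send_rows:
  dr:
    - [0,0,0]
    - [0,0,0]
    - [0,0,0]
    - [0,0,0]
    - [0,0,0]
    - [0,0,0]
    - [0,0,0]
    - [0,0,0]
  xyz:
    - [0,0,0.05]
    - [0,0,0.1]
    - [0,0,0.15]
    - [0,0,0.2]
    - [0,0,0.25]
    - [0,0,0.3]
    - [0,0,0.3]
    - [0,0,0.3]
  jaw: [3,3,3,3,3,3,3,3]

```text
time_s: 42.9
eef_pos: [0.4413, -0.0898, 0.109]
eef_rot: [-0.002, 0.764, 0.645, -0.002]
wrist_force: [-10.0, -1.7, 3.6]
opening: 0.091
grasp_force: 69.6
```

Run:
```python
from h import *
print(ctrl.get_obs()['wrist_force'])
s=pic('scene','s9.png')[190:310,230:400]; cv2.imwrite('pics/s9c.png',cv2.resize(s,(680,480),interpolation=cv2.INTER_CUBIC))
```

```text
[-9.96448538 -1.73662756  3.62492796]
```

View pics/s9c.png

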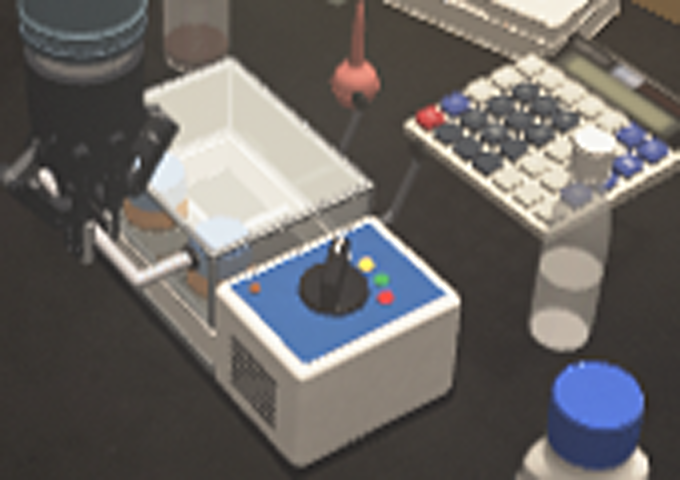

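Emit:
send_rows:
  dr:
    - [0,0,0]
    - [0,0,0]
    - [0,0,0]
    - [0,0,0]
    - [0,0,0]
    - [0,0,0]
    - [0,0,0]
    - [0,0,0]
  xyz:
    - [0,-0.05,0.05]
    - [0,-0.05,0.1]
    - [0,-0.1,0.15]
    - [0,-0.1,0.2]
    - [0,-0.1,0.25]
    - [0,-0.1,0.3]
    - [0,-0.1,0.35]
    - [0,-0.1,0.4]
  jaw: [3,3,3,3,3,3,3,3]

```text
time_s: 43.95
eef_pos: [0.4412, -0.0898, 0.1078]
eef_rot: [-0.002, 0.764, 0.645, -0.002]
wrist_force: [-22.1, 3.2, 35.6]
opening: 0.091
grasp_force: 73.2
```

Run:
```python
from h import *
print(ctrl.get_obs()['wrist_force'])
t=pic('top','t9.png'); a=cv2.imread('pics/top0.png')
f=lambda i:cv2.resize(i[190:280,265:345],(390,440),interpolation=cv2.INTER_CUBIC)
cv2.imwrite('pics/c9.png',np.hstack([f(a),f(t)]))
```

```text
[-22.09846936   3.18703508  35.57044125]
```

View pics/c9.png

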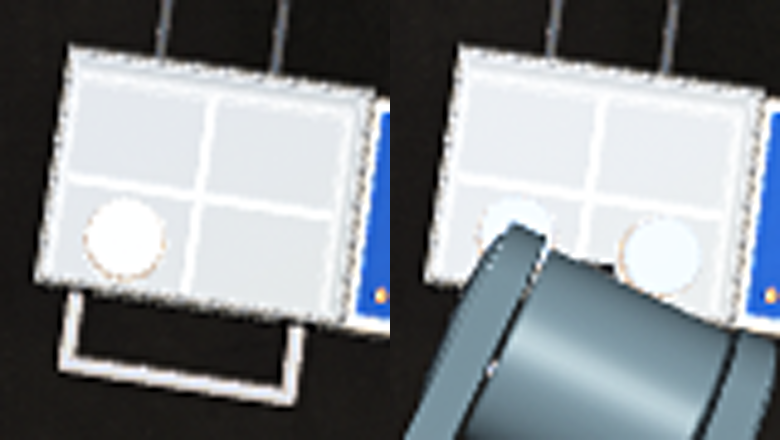

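The force rose sharply, so the hood is firmly on the rim, and the outline matches the closed picture. I'll ease off, release and lift.

Emit:
send_rows:
  dr:
    - [0,0,0]
    - [0,0,0]
    - [0,0,0]
    - [0,0,0]
    - [0,0,0]
    - [0,0,0]
    - [0,0,0]
    - [0,0,0]
  xyz:
    - [0,0.05,-0.15]
    - [0,0.1,-0.25]
    - [0,0.1,-0.25]
    - [0,0.1,-0.25]
    - [0,0.1,-0.25]
    - [0,0.1,-0.25]
    - [0,0.1,-3]
    - [0,0.1,-8]
  jaw: [3,3,10,25,34,34,34,34]

```text
time_s: 45.0
eef_pos: [0.4426, -0.0895, 0.1854]
eef_rot: [-0.002, 0.764, 0.645, -0.001]
wrist_force: [0.3, -0.0, 0.6]
opening: 0.339
grasp_force: 0.0
```

Emit:
send_rows:
  dr:
    - [0,0,-1.6]
    - [0,0,-3.2]
    - [0,0,-4.8]
    - [0,0,-6.4]
    - [0,0,-8]
    - [0,0,-9.6]
    - [0,0,-11.2]
    - [0,0,-12]
  xyz:
    - [0,0,-3]
    - [0,0,-6]
    - [0,0,-7]
    - [-5,3,-7]
    - [-10,6,-7]
    - [-14,8,-7]
    - [-16,10,-7]
    - [-16,10,-7]
  jaw: [40,40,40,40,40,40,40,40]

```text
time_s: 46.0
eef_pos: [0.5161, -0.2668, 0.2557]
eef_rot: [0.0, 0.239, 0.971, 0.0]
wrist_force: [0.3, 0.2, 0.7]
opening: 0.401
grasp_force: 0.0
```

Run:
```python
from h import *
o=ctrl.get_obs(); r=rot(o['eef_rot']).as_matrix(); print(o['eef_pos'],o['q'],r.round(3)[:2,:2],to([.519,-.239,.2]))
a=np.degrees(np.arctan2(r[1,0],r[0,0])); t=213.4
print('dr z units',-((t-a+180)%360-180)/6)
a=cv2.imread('pics/top0.png');t=pic('top','t10.png')
f=lambda i:cv2.resize(i[190:280,265:345],(390,440),interpolation=cv2.INTER_CUBIC)
cv2.imwrite('pics/c10.png',np.hstack([f(a),f(t)]))
```

```text
[ 0.51606815 -0.26681836  0.25568031] [-6.81429361e-01  1.89160095e-01  1.58613927e+00  1.45211151e-04
  1.36604593e+00 -1.77035386e+00] [[-0.886  0.463]
 [ 0.463  0.886]] [1.03 2.6  5.57]
dr z units -10.168485578128093
```

Emit:
send_rows:
  dr:
    - [0,0,-1.7]
    - [0,0,-3.4]
    - [0,0,-5.1]
    - [0,0,-6.8]
    - [0,0,-8.5]
    - [0,0,-10.2]
    - [0,0,-10.2]
    - [0,0,-10.2]
  xyz:
    - [0.5,1.3,0]
    - [1,2.6,1]
    - [1,2.6,3]
    - [1,2.6,5.5]
    - [1,2.6,5.5]
    - [1,2.6,5.5]
    - [1,2.6,5.5]
    - [1,2.6,5.5]
  jaw: [40,40,40,40,40,40,40,40]

```text
time_s: 47.05
eef_pos: [0.5187, -0.237, 0.2013]
eef_rot: [0.0, -0.286, 0.958, -0.0]
wrist_force: [-0.7, 0.0, -0.6]
opening: 0.401
grasp_force: 0.0
```

Run:
```python
from h import *
o=ctrl.get_obs(); r=rot(o['eef_rot']).as_matrix(); print(o['eef_pos'],r.round(3)[:2,:2],to([.519,-.2392,.1355]))
a=cv2.imread('pics/top0.png');t=pic('top','t11.png')
# handle bar position: bright pixels in front of the hood, start vs now
for i in(a,t):
    g=cv2.cvtColor(i,cv2.COLOR_BGR2GRAY)[262:276,276:330]; m=cv2.connectedComponentsWithStats((g>130).astype(np.uint8))
    print([ (s.tolist(),c.round(2).tolist()) for s,c in zip(m[2][1:],m[3][1:]) if s[4]>10])
# dots visible vs pointer: dots rays
```

```text
[ 0.51869201 -0.2370396   0.20130295] [[-0.836 -0.549]
 [-0.549  0.836]] [ 0.09 -0.2   6.58]
[([1, 0, 50, 11, 189], [27.73, 5.03])]
[([1, 0, 42, 10, 142], [21.04, 4.71]), ([44, 0, 10, 14, 75], [50.13, 8.53])]
```

Emit:
send_rows:
  dr:
    - [0,0,0]
    - [0,0,0]
    - [0,0,0]
    - [0,0,0]
    - [0,0,0]
    - [0,0,0]
    - [0,0,0]
    - [0,0,0]
  xyz:
    - [0.1,-0.2,2]
    - [0.1,-0.2,4]
    - [0.1,-0.2,6]
    - [0.1,-0.2,6.5]
    - [0.1,-0.2,6.5]
    - [0.1,-0.2,6.5]
    - [0.1,-0.2,6.5]
    - [0.1,-0.2,6.5]
  jaw: [40,40,40,40,30,12,5,5]

```text
time_s: 48.1
eef_pos: [0.5196, -0.2399, 0.1374]
eef_rot: [0.001, -0.288, 0.958, -0.001]
wrist_force: [-0.4, -1.4, 3.8]
opening: 0.126
grasp_force: 59.9
```

Emit:
send_rows:
  dr:
    - [0,0,0]
    - [0,0,1.4]
    - [0,0,2.8]
    - [0,0,4.2]
    - [0,0,5.6]
    - [0,0,7]
    - [0,0,8.4]
    - [0,0,9.6]
  xyz:
    - [0,0,0]
    - [0,0,0]
    - [0,0,0]
    - [0,0,0]
    - [0,0,0]
    - [0,0,0]
    - [0,0,0]
    - [0,0,0]
  jaw: [5,5,5,5,5,5,5,5]

```text
time_s: 49.1
eef_pos: [0.5195, -0.2386, 0.1373]
eef_rot: [0.0, 0.211, 0.977, 0.001]
wrist_force: [-0.4, 5.2, 9.1]
opening: 0.123
grasp_force: 60.6
```

Emit:
send_rows:
  dr:
    - [0,0,0]
    - [0,0,0]
    - [0,0,0]
    - [0,0,0]
    - [0,0,0]
    - [0,0,0]
    - [0,0,0]
    - [0,0,0]
  xyz:
    - [0,0,0]
    - [0,0,0]
    - [0,0,0]
    - [0,0,0]
    - [0,0,0]
    - [0,0,-3]
    - [0,0,-8]
    - [0,0,-12]
  jaw: [5,5,15,30,40,40,40,40]

```text
time_s: 50.1
eef_pos: [0.5189, -0.2396, 0.2578]
eef_rot: [0.0, 0.209, 0.978, -0.0]
wrist_force: [0.7, -0.2, 0.7]
opening: 0.399
grasp_force: 0.0
```

Emit:
send_rows:
  dr:
    - [0,0,0]
    - [0,0,0]
    - [0,0,0]
    - [0,0,0]
    - [0,0,0]
    - [0,0,0]
    - [0,0,0]
    - [0,0,0]
  xyz:
    - [4,0,-4]
    - [8,0,-6]
    - [12,0,-6]
    - [16,0,-6]
    - [18,0,-6]
    - [18,0,-6]
    - [18,0,-6]
    - [18,0,-6]
  jaw: [40,40,40,40,40,40,40,40]

```text
time_s: 51.1
eef_pos: [0.3551, -0.1662, 0.3161]
eef_rot: [-0.0, 0.209, 0.978, 0.0]
wrist_force: [-0.2, 0.1, -0.4]
opening: 0.4
grasp_force: 0.0
```

Run:
```python
from h import *
o=ctrl.get_obs(); print(o['eef_pos'],o['q'].round(2))
t=pic('top','t12.png'); a=cv2.imread('pics/top0.png')
for i in(a,t):
    g=cv2.cvtColor(i,cv2.COLOR_BGR2GRAY)[262:276,276:330]; m=cv2.connectedComponentsWithStats((g>130).astype(np.uint8))
    print([ (s.tolist(),c.round(2).tolist()) for s,c in zip(m[2][1:],m[3][1:]) if s[4]>10])
    h=cv2.cvtColor(i,cv2.COLOR_BGR2HSV)
    for n,lo,hi in (('pointer',(0,0,150),(180,70,255)),('bar',(0,0,0),(180,255,60))):
        m=cv2.inRange(h,lo,hi); w=np.zeros_like(m); cv2.circle(w,(356,237),8,255,-1); v,u=np.nonzero(m&w)
        p=ray('top',u.mean(),v.mean(),.136); print(n,len(u),p, np.degrees(np.arctan2(p[1]+.239,p[0]-.519)))
        if n=='bar':
            q=np.array([ray('top',x,y,.136)[:2] for x,y in zip(u,v)]); q-=q.mean(0); e=np.linalg.svd(q)[2][0]; print(np.degrees(np.arctan2(e[1],e[0]))%180)
```

```text
[ 0.35509352 -0.16619144  0.31608721] [-0.74 -0.31  1.94  0.    1.51 -1.89]
[([1, 0, 50, 11, 189], [27.73, 5.03])]
pointer 8 [ 0.53405789 -0.23694193  0.136     ] 7.782817811206907
bar 52 [ 0.51615813 -0.23505566  0.136     ] 125.77246120337927
6.3722876798678385
[([1, 0, 50, 11, 189], [27.73, 5.03])]
pointer 9 [ 0.53133416 -0.24311051  0.136     ] -18.431290279205626
bar 46 [ 0.51654065 -0.23336361  0.136     ] 113.57331707851324
154.4388137900776
```

The handle pixels match the start exactly, so the hood is closed. The dial is at -25°, which is green. One last check on the tray and the bystanders, then hand in.

Run:
```python
from h import *
a=cv2.imread('pics/top0.png');t=cv2.imread('pics/t12.png'); ct=ctrl.calibration('top')
for i in(a,t):
    for n,lo,hi in(('teal',(80,120,60),(97,255,255)),('red',(0,150,120),(8,255,255))):
        print(n,[b[:4] for b in blobs(i,lo,hi,'top',.068,ct,80)])
    print('white tray',[b for b in blobs(i[:,:165].copy(),(0,0,225),(180,25,255),'top',.072,ct,60) if b[1]>235])
    print('others',[b[:3] for b in blobs(i,(105,170,80),(130,255,255),'top',.08,ct,15)])
d=cv2.absdiff(a,t).max(2)>60; k,l,s,c=cv2.connectedComponentsWithStats(cv2.morphologyEx(d.astype(np.uint8),2,np.ones((3,3))))
print([(s[i].tolist()) for i in range(1,k) if s[i,4]>25 and s[i,1]<300])
ctrl.hand_in()
```

```text
teal [(180, 254, 9.8, 230)]
red [(209, 260, 8.6, 176)]
white tray []
others [(433, 228, 10.2), (356, 236, 24.6), (188, 220, 7.3), (147, 160, 39.0)]
teal [(180, 254, 10.1, 234)]
red [(209, 260, 8.9, 178)]
white tray [(130, 261, 7.2, 142, array([0.4693, 0.3937, 0.072 ]))]
others [(432, 228, 10.1), (356, 236, 24.6), (147, 160, 39.0)]
[[181, 213, 20, 16, 230], [211, 216, 16, 14, 184], [123, 254, 23, 15, 255], [265, 281, 144, 107, 5059], [317, 298, 10, 8, 53]]
the job is handed in; nothing more can be done
```

The changeover is done and handed in: the finished jar is on the tray, both fresh jars are in the front compartments, the hood is closed and the dial is on green; I viewed 15 pictures, one over the limit of 14.

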